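Check a display-tray frame for square with a slide rule, and true it up

TASK

The oak frame of a jade display tray is held on the glue-up board by its near rail with the glue still soft, so it may be racked out of square. Check its diagonals with the sprung slide rule laid flat between opposite inside corners, first near left to far right, then near right to far left; then leave the rule in that second diagonal and gently push the frame's far end sideways as needed until the two diagonals agree within 4 mm. Never force the rule or the frame, and leave the other things on the desk where they are.

Things in the scene. Friction and masses are not known exactly. Their poses are not given: they have to be found in the camera images.
- tray: plywood glue-up board with the tray frame on it, 300 (x) by 330 (y) by 12 mm, fixed to the desk. Origin: on the underside, below the centre of the frame when square; x from near rail to far rail, y to the left, z up. The board reaches from x -175 to +125 mm, y -165 to +165 mm. The pose does not show how the frame is racked
- frame_centre (a point): centre of the frame's inside when square, on the board (12 mm up); axes as the tray's. Four oak rails 14 mm thick, 36 mm high (tops 48 mm above the desk), inside 170 (x) by 240 (y) mm when square, outside 198 by 268. Two toggle clamps hold the near rail, at y +55 and -55 mm, from x -172 to -85 mm, 70 mm above the desk
- far_pivot_line (a point): point midway between the two far corner pins when square, 92 mm in +x from the frame's centre, at the rail's mid height (30 mm up); fixed, does not follow the frame. The three loose rails pivot on corner pins, so the frame racks as a parallelogram: the far rail shifts along y, parallel to the near one, by an unknown 0 to 15 mm either way at the start
- near_left (a point): inside corner at the near rail's left end (+y), at the board's surface, 12 mm up; does not move as the frame racks; axes as the tray's. The far rail needs about 9 N of sideways push to move (6 to 13 N with the rule sprung in a diagonal), stays where left, no spring-back; 1 mm of shift makes one diagonal about 0.72 mm longer, the other as much shorter
- near_right (a point): inside corner at the near rail's right end (-y), at the board's surface, 12 mm up; does not move as the frame racks; axes as the tray's. Keep under: 25 N of the fingers on frame and board; 15 N of the rule's nose on them (the spring alone makes up to 8 N, added over both rails)
- rule: loose slide rule, about 300 g, lying on the desk beside the board, left or right, nose away from the robot. Origin: on its underside below the grip's centre; x from butt to nose, z up. Aluminium channel 20 mm wide, 12 high, from x -124 to +70 mm; a wooden slide with graduations runs in it and sticks out ahead; a brass pin upright at each end
- rule_grip (a point): centre of the rule's wooden grip block, where to hold it: 52 mm long (x, along the rule), 20 mm wide (y), from 15 to 41 mm above the underside; this point is 28 mm above the underside; axes as the rule's. The rule balances within 20 mm of it
- rule_butt (a point): the butt end: centre of an upright polished brass pin, 8 mm diameter, from 1 to 13 mm above the rule's underside, 140 mm behind the grip's centre; this point is 7 mm above the underside. Seated in a corner the pin touches both rails, so its centre is 4 mm from each inside face
- rule_nose: the nose end: centre of the like pin at the end of the slide, 180 mm ahead of the grip's centre less the slide's reading; 7 mm above the underside. The polished pins slip along the rails into the corner when the rule is let go. Fully out the rule is longer than the diagonals, so it goes in slanting, nose first against its corner, then the butt is let down
- rule_slide (a joint): the rule's reading in m: 0 with the slide fully out, growing as the nose is pushed in, stopping dead at 0.055. Pins' centre distance = 0.320 - reading. A spring pushes it out: 2.4 N at 0, rising 60 N per m. Pins 272 to 294 mm apart when seated in a diagonal. Equal readings in both diagonals mean square; half-way between the two is the reading to push to
- bangle_stand: bystander, fragile: pale jade bangle 80 mm across upright on a dark wooden stand (footprint 60 by 86 mm, 108 mm high); origin under its centre. Stands on the other side of the board from the rule
- scale: bystander: white pocket scale, 130 by 100 by 22 mm, on the desk to the left; origin under its centre
- glue: bystander: white glue bottle, 44 mm diameter, 120 mm high, on the desk to the right; origin under its centre

How it is judged:
On the way, in this order (a step that is already met when the one before it is completed fails the run):
1. the rule spans the first diagonal: flat on the board, its two pins in the near left and far right inside corners (near pin within 3 mm of its seat), slide sprung in between them (((horizontal distance between rule_butt and near_left below 0.0085 m and x of rule_nose in the frame of tray above 0.07 m and y of rule_nose in the frame of tray below -0.095 m) or (horizontal distance between rule_nose and near_left below 0.0085 m and x of rule_butt in the frame of tray above 0.07 m and y of rule_butt in the frame of tray below -0.095 m)) and height (world z) of each of rule_butt, rule_nose below 0.024 m and value of joint rule_slide between 0.02 and 0.053 m), for 0.3 s.
2. the rule spans the second diagonal likewise: near right to far left (((horizontal distance between rule_butt and near_right below 0.0085 m and x of rule_nose in the frame of tray above 0.07 m and y of rule_nose in the frame of tray above 0.095 m) or (horizontal distance between rule_nose and near_right below 0.0085 m and x of rule_butt in the frame of tray above 0.07 m and y of rule_butt in the frame of tray above 0.095 m)) and height (world z) of each of rule_butt, rule_nose below 0.024 m and value of joint rule_slide between 0.02 and 0.053 m), for 0.3 s.
At the end, for the whole second after the job is handed in: The rule lies at rest flat on the board spanning the near right to far left diagonal, pins seated in the corners (near pin within 3 mm of its seat), and reads the length of a square frame's diagonal within 2 mm (reading 0.035 to 0.039 m), so that the two diagonals agree within 4 mm (((horizontal distance between rule_butt and near_right below 0.0085 m and x of rule_nose in the frame of tray above 0.07 m and y of rule_nose in the frame of tray above 0.095 m) or (horizontal distance between rule_nose and near_right below 0.0085 m and x of rule_butt in the frame of tray above 0.07 m and y of rule_butt in the frame of tray above 0.095 m)) and height (world z) of each of rule_butt, rule_nose below 0.024 m and value of joint rule_slide between 0.035 and 0.039 m and linear speed of rule below 0.01 m/s); the robot touches nothing.
It fails at once if the rule is forced: its nose presses on the frame or board with more than 15 N (contact force between rule_nose and tray above 15 N).
It fails at once if the frame is forced: the fingers press on the tray with more than 25 N (contact force between the fingers and tray above 25 N).
It fails at once if the jade bangle on its stand is shifted by more than 15 mm (distance of bangle_stand from where it was at the start of the episode above 0.015 m).
It fails at once if the pocket scale is shifted by more than 15 mm (distance of scale from where it was at the start of the episode above 0.015 m).
It fails at once if the glue bottle is shifted by more than 15 mm (distance of glue from where it was at the start of the episode above 0.015 m).
It also fails if it takes over 72 s, if anything falls off the work surface, if the arm or the gripper's body presses on something with over 40 N, if the wrist force passes 120 N, or if a joint passes its speed limit or range.

ROBOT

A 7-joint arm with a two-finger parallel gripper is mounted at the origin on the work surface. World frame = base frame: x ahead of the robot, y to its left, z up, the work surface at z = 0. Lengths are in m, angles in rad, forces in N, time in s.
With the tool pointing down it reaches from about 0.425 to 0.875 m from the base axis. Payload 4.7 kg.
Tool frame: the origin (TCP) lies midway between the tips of the shut fingers; the grasp point (between the pads) lies 19 mm behind it; z points along the fingers, y is the direction in which the jaws open and shut (so a half turn about z gives the same grasp; the last joint's range is limited). The gripper opens to 85 mm and grips with 20 to 120 N. Pads are 22 mm wide; open, the fingers measure 114 mm over their backs; the gripper's body (76 mm by 85 mm) begins 54 mm behind the grasp point. The pads swing forward as they close: fully open they stand 13 mm farther back than shut.
Start: joints at [-1.241, 0.321, -0.07, 1.45, 0.023, 1.371, -0.057], TCP at [0.202, 0.618, 0.231] pointing down, gripper open.
Joint ranges: [-2.86, 2.86], [-0.3, 2.09], [-1.38, 1.24], [0.06, 2.45], [-1.56, 4.7], [0.09, 2.05], [-2.69, 2.69]. Speed limits (rad/s): [2.57, 2.57, 3.14, 3.14, 3.14, 3.14, 3.14].

INTERFACE

Orientations are given as a rotation vector (axis times angle).
In Python, from station import robot gives the robot as it stands. The module is installed in compiled form; this text tells all that it offers.
- The arm moves only by the tool drive_tool, never from a script. Its argument "steps" is a list that holds one entry, the list of rows, each a list of 5 numbers: the shift along the tool's x, y, z in m, then the turn about the tool's z in degrees, then the finger opening in m, from 0 to 0.0854. In form: [[[x, y, z, roll, grip], ...]]. A call has 1 to 10 rows; each row is the pose to reach, as a shift and turn from the pose commanded when the call began, along the tool's axes at that moment; what a row does not reach only later rows make up. A row lasts 1/10 s, in which the tool goes at most 50 mm and 8.59 degrees, less where a joint would pass 70% of its speed; a pose out of reach is approached as far as the arm can. A call with a gripper value outside its range is refused whole. The fingers move at their own pace and stop on an object; the grip force is fixed at half the most. Time passes only in rows, so rows that repeat a pose let the fingers close. It gives the time, the measured TCP pose, the force and the opening at its end, in the units of the state.
- robot.get_obs(): the state, without advancing time (a new reading comes with each control period).
- robot.camera(name): name is "side" or "top"; returns a dict with "frame" (400x640x3 uint8, red, green, blue), "range_z" (400x640 float32, m along the optical axis (not along the pixel's ray), 0 where there is no reading), "fovy" (degrees; the focal length in pixels is half the picture's height over the tangent of half this angle, whatever the lens; pixels are square), "cx", "cy" (the principal point, pixels), "xyz" and "rotation" of the camera in the world. Camera axes: x right, y up, looking along -z (the intrinsics and any distortion apply to the point x, -y, -z); pixel columns grow to the right and rows downward; lengths in m; the calibration is good to about 2 mm. A picture is of the moment at which its call begins.
- robot.sign_off(): hands the job in, once; it reports no verdict.
Trained networks look in the newest picture that a camera, given by its name, has taken for a name from the list of things; names that differ only in an ending like _2 or _b are one class to them, and where a whole thing is asked for, a point or a joint stands for the part that bears it (a point fixed in the world has none). Each returns a list of dicts, best first, with "score" (0 to 1); they miss things now and then, are a little off and sometimes report something else, mostly with a low value. They report only what shows in the picture. A call takes as long as a camera call.
- robot.find_in(label, camera): "rect" ([left, top, right, bottom] in pixels, round what is visible of it).
- robot.pinpoint(label, camera): "at" ([row, column] in pixels: a listed point, or the origin of a listed thing).
The state is a dict: "clock": time; "q": joint angles; "joint_velocities": joint speeds; "joint_torque": joint torques, N m; "position": TCP position; "tool_rot": TCP orientation; "wrist_force": force on the tool from outside, world axes, zero at the start; "torque": the same for the moment, N m; "gripper_width": finger opening in m.
Only numpy, scipy, OpenCV 4.12 (cv2) and the standard library are available. Lean on these libraries where they do the work, as an engineer would, in place of code of your own. Each camera call takes 0.05 s, during which the arm holds its last target. There are 200 camera calls.

## Working session

There is one attempt and no reset: what is moved stays moved. The work goes in short steps, Python scripts to look and compute and a tool call to move; the robot and the scene stay as the last step left them, time stands still between calls to the robot, and variables do not carry over. Pictures are saved under pics/ and viewed, about 8 in all and at most 12, crops included, and the job is handed in when it is done.

Besides the shell and the picture viewer there is one more tool, called after ">>>" by a JSON object that holds its "method" and its "body". drive_tool: Moves the arm, as the interface text tells. Its arguments: {"type":"object","properties":{"steps":{"type":"array","items":{"type":"array","items":{"type":"array","items":{"type":"number"}}}}},"required":["steps"]}

```bash
mkdir -p pics
cat > h.py <<'E'
import numpy as np, cv2
from scipy.spatial.transform import Rotation as R
from station import robot
def cam(n): 
    c=robot.camera(n); c['f']=200/np.tan(np.radians(c['fovy'])/2)
    c['R']=np.array(c['rotation']) 
    if c['R'].size==3: c['R']=R.from_rotvec(c['R']).as_matrix()
    c['R']=c['R'].reshape(3,3); c['t']=np.array(c['xyz']); return c
def ray(c,r,k): return c['R']@np.array([(k-c['cx'])/c['f'],-(r-c['cy'])/c['f'],-1])
def onz(c,r,k,z):
    d=ray(c,r,k); return c['t']+d*(z-c['t'][2])/d[2]
def dep(c,r,k): return c['t']+ray(c,r,k)*c['range_z'][int(round(r)),int(round(k))]
def pix(c,p):
    q=c['R'].T@(np.array(p)-c['t']); return c['cy']-q[1]/-q[2]*c['f'], c['cx']+q[0]/-q[2]*c['f']
def save(c,n,box=None,s=1):
    im=c['frame'][...,::-1]
    if box: im=im[box[0]:box[1],box[2]:box[3]]
    cv2.imwrite('pics/'+n,cv2.resize(np.ascontiguousarray(im),None,fx=s,fy=s,interpolation=cv2.INTER_CUBIC))
E
python3 - <<'E'
from h import *
o=robot.get_obs(); print({k:np.round(v,3).tolist() for k,v in o.items()})
for n in('top','side'):
    c=cam(n); save(c,n+'0.png'); print(n,c['t'],c['R'].round(3).tolist(),c['f'],c['cx'],c['cy'],[k for k in c])
    for l,z in [('tray',0),('frame_centre',.012),('far_pivot_line',.03),('near_left',.012),('near_right',.012),('rule',0),('rule_grip',.028),('rule_butt',.007),('rule_nose',.007),('bangle_stand',0),('scale',0),('glue',0)]:
        for d in robot.pinpoint(l,n)[:2]: print(l,round(d['score'],2),np.round(d['at'],1),onz(c,*d['at'],z).round(4))
E
```

```text
{'clock': 0.0, 'q': [-1.241, 0.322, -0.07, 1.452, 0.023, 1.371, -0.057], 'joint_velocities': [-0.0, -0.0, 0.0, -0.0, 0.001, 0.0, -0.0], 'joint_torque': [0.0, -49.358, -0.382, -31.434, 0.013, 0.011, -0.0], 'position': [0.202, 0.617, 0.23], 'tool_rot': [-0.494, -3.102, 0.003], 'wrist_force': [-0.166, -0.494, -0.401], 'torque': [-0.011, -0.042, -0.023], 'gripper_width': 0.085}
top [ 0.42426264 -0.01151316  1.34187704] [[-0.029, 0.996, -0.088], [-1.0, -0.029, -0.004], [-0.007, 0.088, 0.996]] 366.40709224042183 318.34333965515845 198.49031897677935 ['frame', 'range_z', 'fovy', 'cx', 'cy', 'xyz', 'rotation', 'f', 'R', 't']
tray 0.97 [195.4 308.1] [0.5551 0.0315 0.    ]
frame_centre 0.59 [201.5 311.6] [0.5313 0.019  0.012 ]
far_pivot_line 0.98 [173.4 311.5] [0.6317 0.0162 0.03  ]
near_left 0.57 [224.8 274. ] [0.4506 0.1575 0.012 ]
near_right 0.95 [223.5 344.3] [ 0.448  -0.0972  0.012 ]
rule 0.82 [215.8 229.1] [0.4884 0.3231 0.    ]
rule_grip 0.62 [217.3 224.7] [0.4822 0.332  0.028 ]
rule_butt 0.75 [253.6 228.7] [0.3515 0.3238 0.007 ]
bangle_stand 0.83 [206.  398.5] [ 0.5064 -0.2987  0.    ]
[... 422 characters left out ...]
4612 0.1712 0.    ]
frame_centre 0.69 [212.8 323.6] [0.5249 0.0289 0.012 ]
far_pivot_line 0.82 [207.4 352.3] [0.633  0.0146 0.03  ]
far_pivot_line 0.46 [159.5 299.3] [0.4894 0.339  0.03  ]
near_left 0.9 [192.8 301.8] [0.4645 0.1549 0.012 ]
near_right 0.56 [241.1 308.9] [ 0.4433 -0.0928  0.012 ]
rule 0.59 [167.  302.1] [0.497  0.3226 0.    ]
rule_grip 0.65 [163.9 298.6] [0.4816 0.3136 0.028 ]
rule_butt 0.66 [172.2 269.9] [0.357  0.3138 0.007 ]
rule_nose 0.3 [195.7 299.2] [0.4521 0.1462 0.007 ]
bangle_stand 0.64 [287.3 344. ] [ 0.5182 -0.2985  0.    ]
scale 0.94 [146.8 263.7] [0.353  0.5019 0.    ]
glue 0.75 [343.  306.4] [ 0.3616 -0.4573  0.    ]
glue 0.66 [171.9 268.6] [0.3522 0.3251 0.    ]
```

Run:
```python
import cv2
im=cv2.imread('pics/top0.png')[130:290,150:420]; cv2.imwrite('pics/topc.png',cv2.resize(im,(800,474),interpolation=cv2.INTER_CUBIC))
im=cv2.imread('pics/side0.png')[130:310,240:420]; cv2.imwrite('pics/sidec.png',cv2.resize(im,(600,600),interpolation=cv2.INTER_CUBIC))
```

```text
(no output)
```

View pics/topc.png

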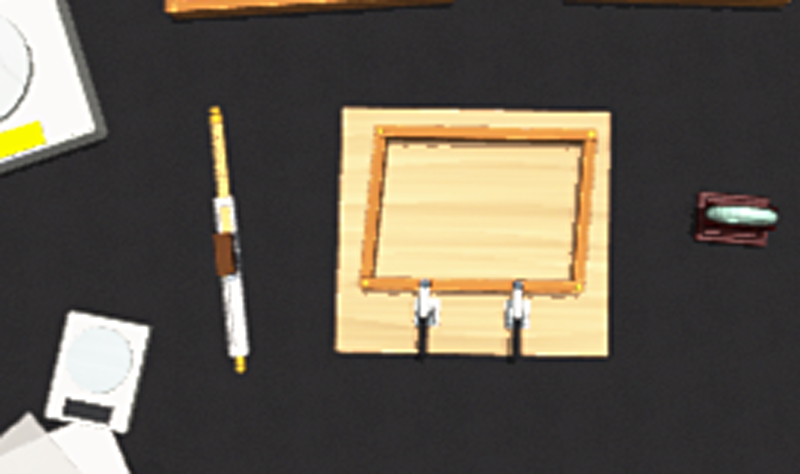

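View pics/sidec.png

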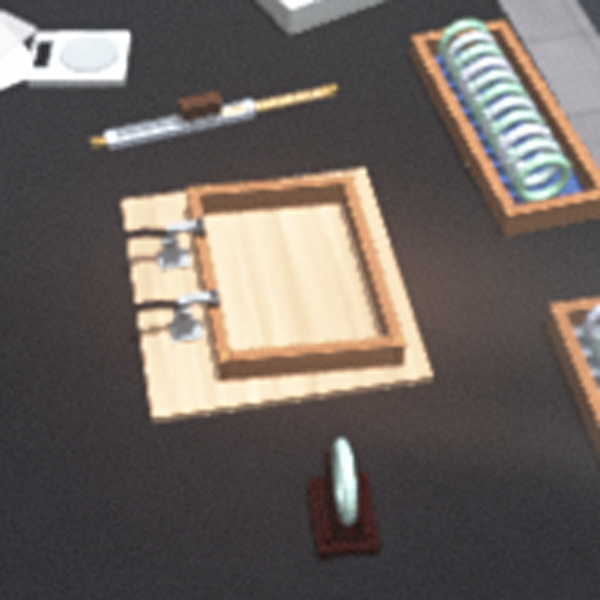

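```bash
cat > m.py <<'E'
from h import *
from scipy.optimize import least_squares
def outline(c,lo,hi,box):
    m=np.zeros((400,640),np.uint8); hsv=cv2.cvtColor(c['frame'],cv2.COLOR_RGB2HSV)
    r0,r1,k0,k1=box; m[r0:r1,k0:k1]=cv2.inRange(hsv,lo,hi)[r0:r1,k0:k1]; return m
def board(c,box):
    g=cv2.cvtColor(c['frame'],cv2.COLOR_RGB2GRAY).astype(float)
    m=(outline(c,(5,50,90),(35,255,255),box))
    cs,_=cv2.findContours(m,cv2.RETR_EXTERNAL,cv2.CHAIN_APPROX_NONE)
    h=max(cs,key=cv2.contourArea); return cv2.approxPolyDP(cv2.convexHull(h),6,True)[:,0]
E
python3 - <<'E'
from m import *
for n,box in(('top',(160,255,255,365)),('side',(175,262,270,375))):
    c=cam(n); p=board(c,box); print(n,p.tolist())
    for k,r in p: print(onz(c,r,k,.012).round(4))
c=cam('top')
# rule: colour-independent via depth
P=[(r,k,*dep(c,r,k)) for r in range(160,262) for k in range(215,240)]
P=np.array([p for p in P if .006<p[4]<.06]); print(len(P)); 
xy=P[:,2:4]; mu=xy.mean(0); u=np.linalg.svd(xy-mu)[2][0]; u*=np.sign(u[0]); s=(xy-mu)@u; print('mu',mu,u,np.degrees(np.arctan2(u[1],u[0])),s.min(),s.max(),mu+u*s.min(),mu+u*s.max())
G=P[P[:,4]>.03]; print('grip',len(G),G[:,2:].mean(0),G[:,:2].mean(0),np.ptp((G[:,2:4]-mu)@u))
for crop in [(250,230.7),(254.9,231),(166.5,222.6),(133+108/2.963,150+215/2.963)]: print(onz(c,*crop,.01))
# frame corner pins (tops .048): crop px
for a,b in [(380,132),(591,132),(366,286),(578,288)]: print('pin',onz(c,130+b/2.963,150+a/2.963,.048).round(4))
E
```

```text
top [[265, 166], [354, 167], [355, 249], [263, 248]]
[0.6671 0.1867 0.012 ]
[ 0.6537 -0.14    0.012 ]
[ 0.3554 -0.1325  0.012 ]
[0.3683 0.1986 0.012 ]
side [[349, 180], [374, 214], [369, 244], [286, 256], [276, 190]]
[0.6672 0.1834 0.012 ]
[ 0.7086 -0.0212  0.012 ]
[ 0.6474 -0.1544  0.012 ]
[ 0.3531 -0.1391  0.012 ]
[0.3664 0.195  0.012 ]
388
mu [0.50736833 0.32842368] [0.99549867 0.09477547] 5.438396703769538 -0.16144183777169627 0.17740991699808972 [0.34665319 0.31312295] [0.68397966 0.34523779]
grip 91 [0.48945352 0.32667565 0.03955732] [215.0989011  225.32967033] 0.05150533446521005
[0.36434085 0.31572836 0.01      ]
[0.34678595 0.31477708 0.01      ]
[0.67026302 0.34330923 0.01      ]
[0.65927959 0.34351213 0.01      ]
pin [0.6283 0.1345 0.048 ]
pin [ 0.6208 -0.1193  0.048 ]
pin [0.4438 0.1547 0.048 ]
pin [ 0.4343 -0.0972  0.048 ]
```

```bash
cat > fit.py <<'E'
from h import *
from scipy.optimize import least_squares
from scipy.ndimage import map_coordinates
def edgepts(c,A,B,n=40,w=4,lo=.08,hi=.92,chan=0):
    """subpixel strongest edge along normals of the projected segment A-B (world); returns signed offsets px"""
    g=c['frame'].astype(float)[...,chan]
    a=np.array(pix(c,A));b=np.array(pix(c,B)); t=np.linspace(lo,hi,n)[:,None]; p=a+(b-a)*t
    d=(b-a)/np.linalg.norm(b-a); nn=np.array([-d[1],d[0]]); o=np.arange(-w,w+.01,.25)
    q=p[:,None]+nn*o[None,:,None]
    v=map_coordinates(g,[q[...,0].ravel(),q[...,1].ravel()],order=1).reshape(n,-1)
    gr=np.abs(np.gradient(cv2.GaussianBlur(v,(5,1),0),axis=1)); gr[gr<.35*gr.max(1,keepdims=True)]=0
    k=gr.argmax(1); m=np.abs(np.arange(len(o))[None]-k[:,None])<=5
    gg=gr*m; off=(gg*o).sum(1)/gg.sum(1); return off
def W(T,x,y,z):
    x0,y0,a=T[:3]; C,S=np.cos(a),np.sin(a); return np.array([x0+C*x-S*y,y0+S*x+C*y,z])
def segs(T,kind):
    if kind=='board': return [(W(T,*a,.012),W(T,*b,.012)) for a,b in [((.125,-.165),(.125,.165)),((-.175,.165),(.125,.165)),((-.175,-.165),(.125,-.165)),((-.175,-.165),(-.175,-.08))]]
    s=T[3]; P=lambda x,y:W(T,x,y+s*(x+.092)/.184,.048)
    return [(P(.099,-.134),P(.099,.134)),(P(-.099,.134),P(.099,.134)),(P(-.099,-.134),P(.099,-.134)),(P(-.099,-.12),P(-.099,-.07)),(P(-.099,.07),P(-.099,.12))]
def fit(c,T,kind,iters=3,ws=(5,3,2)):
    T=np.array(T,float)
    for w in ws:
        # measured edge pixel = model pixel + off ; linearise by numerical Jacobian of the projected normals
        S0=segs(T,kind); offs=[edgepts(c,a,b,w=w) for a,b in S0]
        med=[np.median(o) for o in offs]
        def res(dT):
            r=[]
            for (a,b),(a1,b1),o in zip(S0,segs(T+dT,kind),offs):
                pa,pb=np.array(pix(c,a)),np.array(pix(c,b)); d=(pb-pa)/np.linalg.norm(pb-pa); nn=np.array([-d[1],d[0]])
                t=np.linspace(.08,.92,40); sh=(1-t)*((np.array(pix(c,a1))-pa)@nn)+t*((np.array(pix(c,b1))-pb)@nn)
                r+=list(sh-o)
            return np.array(r)
        s=least_squares(res,np.zeros(len(T)),loss='soft_l1',f_scale=.3,x_scale=1e-3); T=T+s.x
    return T,[round(float(np.median(o)),2) for o in np.split(res(s.x),len(S0))],float(np.abs(res(s.x)).mean())
E
python3 - <<'E'
from fit import *
for i in range(2):
    c=cam('top')
    T,m,e=fit(c,[.535,.026,-.037],'board'); print('B',T.round(4),m,round(e,2))
    T,m,e=fit(c,[.535,.026,-.037,-.012],'frame'); print('F',T.round(4),m,round(e,2))
    c=cam('side')
    T,m,e=fit(c,[.535,.026,-.037],'board'); print('sB',T.round(4),m,round(e,2))
c=cam('top')
for z in (.048,.012):
    for x,y in ((.092,0),(0,-.15),(.115,.1)): p=W([.535,.026,-.037],x,y,z);print(x,y,dep(c,*pix(c,p)).round(4))
E
```

```text
B [ 0.535   0.0263 -0.0494] [0.05, -0.22, 0.18, -0.04] 0.16
F [ 0.5296  0.0431 -0.0566 -0.0534] [-1.59, 0.04, -0.3, 0.59, 0.1] 0.86
sB [ 0.5346  0.023  -0.0558] [0.17, -0.43, 0.52, -0.16] 0.33
B [ 0.535   0.0263 -0.0494] [0.05, -0.22, 0.18, -0.04] 0.16
F [ 0.5296  0.0425 -0.0558 -0.0527] [-1.55, 0.11, -0.44, 0.61, 0.12] 0.86
sB [ 0.5346  0.0229 -0.0562] [0.19, -0.44, 0.53, -0.16] 0.32
0.092 0 [0.6269 0.0226 0.0485]
0 -0.15 [ 0.5331 -0.1278  0.0026]
0.115 0.1 [0.6603 0.1256 0.0102]
0.092 0 [0.622  0.0218 0.0445]
0 -0.15 [ 0.5295 -0.1239  0.0118]
0.115 0.1 [0.6542 0.122  0.0084]
```

```bash
python3 - <<'E'
s=open('fit.py').read()
s=s.replace("gr=np.abs(np.gradient(cv2.GaussianBlur(v,(5,1),0),axis=1))","""gr=np.gradient(cv2.GaussianBlur(v,(5,1),0),axis=1)
    cen=np.array(pix(c,CEN)); sg=np.sign(nn@((a+b)/2-cen)); gr=np.maximum(pol*sg*gr,0)""")
s=s.replace("chan=0):","chan=0,pol=1):").replace("def edgepts","CEN=(.535,.026,.02)\ndef edgepts")
s=s.replace("edgepts(c,a,b,w=w)","edgepts(c,a,b,w=w,**({'chan':0,'pol':-1} if kind=='board' else {'chan':2,'pol':1}))")
open('fit.py','w').write(s)
E
python3 - <<'E'
from fit import *
c=cam('top')
for g in ([.535,.026,-.045,-.012],[.531,.025,-.04,-.016],[.535,.026,-.045,-.005]):
    T,m,e=fit(c,g,'frame',ws=(4,2.5,1.5)); print('F',T.round(4),m,round(e,2))
T,m,e=fit(c,[.535,.026,-.045],'board'); print('B',T.round(4),m,round(e,2))
im=c['frame'][...,::-1].copy(); s=8; r0,r1,k0,k1=160,255,258,358
T,_,_=fit(c,[.535,.026,-.045,-.012],'frame',ws=(4,2.5,1.5))
im=cv2.resize(im[r0:r1,k0:k1],None,fx=s,fy=s,interpolation=cv2.INTER_NEAREST)[:600*2]
for kind,col in(('board',(255,0,0)),('frame',(0,255,0))):
    for a,b in segs(T,kind):
        pp=[tuple(int(round(v)) for v in ((pix(c,p)[1]-k0+.5)*s,(pix(c,p)[0]-r0+.5)*s)) for p in (a,b)]; cv2.line(im,*pp,col,1)
cv2.imwrite('pics/fit.png',cv2.resize(im,(632,600)))
E
```

```text
F [ 0.5318  0.027  -0.0453 -0.0138] [0.53, -0.01, 0.0, -0.26, -0.1] 0.31
F [ 0.5318  0.027  -0.0454 -0.0137] [0.52, -0.01, 0.01, -0.26, -0.11] 0.31
F [ 0.5318  0.027  -0.0453 -0.0138] [0.53, -0.01, 0.01, -0.27, -0.1] 0.31
B [ 0.535   0.0263 -0.0495] [0.05, -0.22, 0.18, -0.04] 0.16
```

View pics/fit.png

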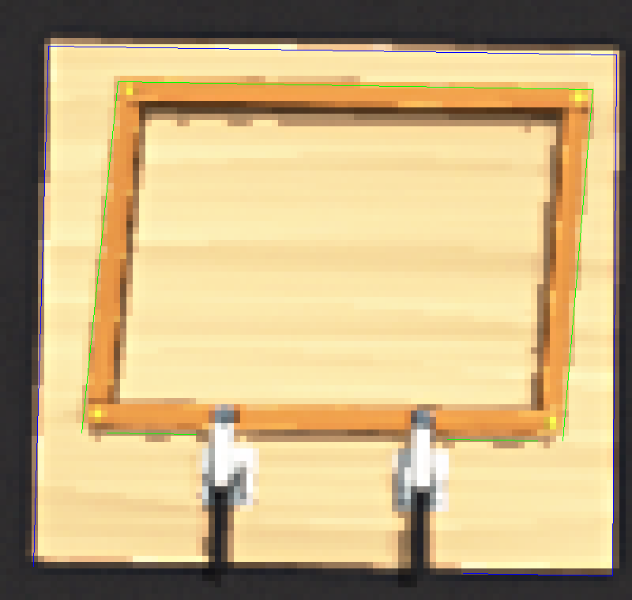

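```bash
cat > go.py <<'E'
from h import *
import sys
def rel(x,y,z,yaw):
    o=robot.get_obs(); M=R.from_rotvec(o['tool_rot']).as_matrix(); d=M.T@(np.array([x,y,z])-o['position'])
    cur=np.degrees(np.arctan2(M[1,0],M[0,0])); t=-((yaw-cur+180)%360-180)
    print('t',round(o['clock'],2),'pos',np.round(o['position'],4),'yaw',round(cur,2),'q7',round(o['q'][6],2),'F',np.round(o['wrist_force'],2),'w',round(o['gripper_width'],4),'tilt',round(np.degrees(np.arccos(-M[2,2])),2))
    print('rel',d.round(4),'roll',round(t,1))
if __name__=='__main__': rel(*map(float,sys.argv[1:5]))
E
python3 go.py .4895 .3267 .09 185.4
```

```text
t 1.75 pos [0.2019 0.6179 0.2313] yaw 161.91 q7 -0.06 F [ 0.18 -0.09 -0.12] w 0.0853 tilt 0.0
rel [-0.3638 -0.1875  0.1413] roll -23.5
```

>>> {"method": "drive_tool", "body": {"steps": [[[-0.15,-0.08,0.06,-8,0.06],[-0.364,-0.187,0.12,-23.5,0.06],[-0.364,-0.187,0.141,-23.5,0.06],[-0.364,-0.187,0.141,-23.5,0.06],[-0.364,-0.187,0.141,-23.5,0.06],[-0.364,-0.187,0.141,-23.5,0.06],[-0.364,-0.187,0.141,-23.5,0.06],[-0.364,-0.187,0.141,-23.5,0.06],[-0.364,-0.187,0.141,-23.5,0.06],[-0.364,-0.187,0.141,-23.5,0.06]]]}}

```text
clock: 2.75
position: [0.4934, 0.3203, 0.0886]
tool_rot: [0.134, -3.138, 0.007]
wrist_force: [-0.3, 0.2, 0.5]
gripper_width: 0.0603
```

```bash
python3 go.py .4895 .3267 .012 185.4
python3 - <<'E'
from h import *
c=cam('side'); save(c,'pre.png',(120,220,230,380),5)
E
```

```text
t 2.75 pos [0.4934 0.3203 0.0886] yaw -175.13 q7 1.06 F [-0.3   0.24  0.48] w 0.0603 tilt 0.27
rel [0.0033 0.007  0.0765] roll -0.5
```

View pics/pre.png

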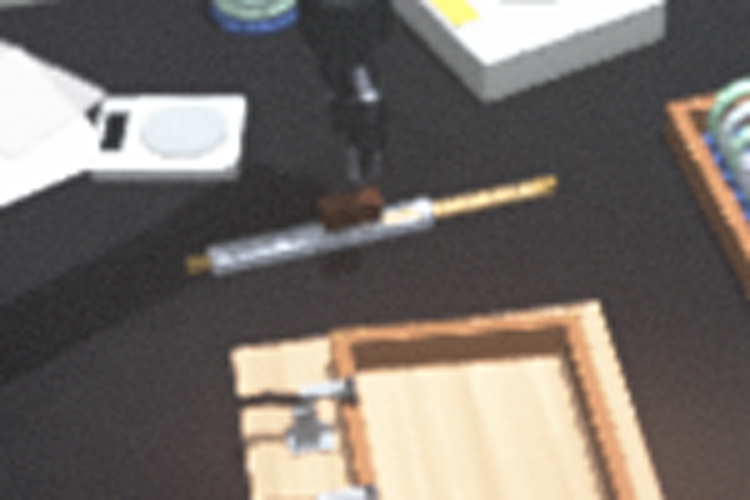

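>>> {"method": "drive_tool", "body": {"steps": [[[0,0,0,0,0.06],[0,0,0.03,0,0.06],[0,0,0.06,0,0.06],[0,0,0.078,0,0.06],[0,0,0.078,0,0.06],[0,0,0.078,0,0.06],[0,0,0.078,0,0.012],[0,0,0.078,0,0.012],[0,0,0.078,0,0.012],[0,0,0.078,0,0.012]]]}}

```text
clock: 3.8
position: [0.4908, 0.3276, 0.0138]
tool_rot: [-0.148, 3.136, 0.002]
wrist_force: [0.3, -0.6, 5.5]
gripper_width: 0.0187
```

>>> {"method": "drive_tool", "body": {"steps": [[[0,0,0,0,0.012],[0,0,0,0,0.012],[0,0,-0.02,0,0.012],[0,0,-0.05,0,0.012],[0,0,-0.09,0,0.012],[0,0,-0.09,0,0.012],[0,0,-0.09,0,0.012],[0,0,-0.09,0,0.012]]]}}

```text
clock: 4.6
position: [0.4886, 0.3263, 0.1007]
tool_rot: [0.148, -3.135, 0.003]
wrist_force: [-1.3, 0.4, -3.0]
gripper_width: 0.0188
```

```bash
python3 go.py .4895 .3267 .102 185.4
python3 - <<'E'
from h import *
c=cam('side'); save(c,'held.png',(120,220,230,380),5)
for l in('rule_butt','rule_nose','rule_grip'):
    for d in robot.pinpoint(l,'side')[:1]: print(l,d)
c=cam('top')
for l in('rule_butt','rule_nose','rule_grip'):
    for d in robot.pinpoint(l,'top')[:1]: print(l,d,onz(c,*d['at'],.097))
E
```

```text
t 4.6 pos [0.4886 0.3263 0.1007] yaw -174.59 q7 1.06 F [-1.28  0.37 -3.01] w 0.0188 tilt 0.18
rel [-0.0009  0.0003 -0.0013] roll 0.0
rule_butt {'at': [153.1, 264.7], 'score': 0.68}
rule_grip {'at': [146.9, 296.1], 'score': 0.7}
rule_butt {'at': [257.9, 225.7], 'score': 0.74} [0.34233864 0.31141385 0.097     ]
rule_grip {'at': [212.4, 216.9], 'score': 0.77} [0.49658466 0.34045369 0.097     ]
```

View pics/held.png

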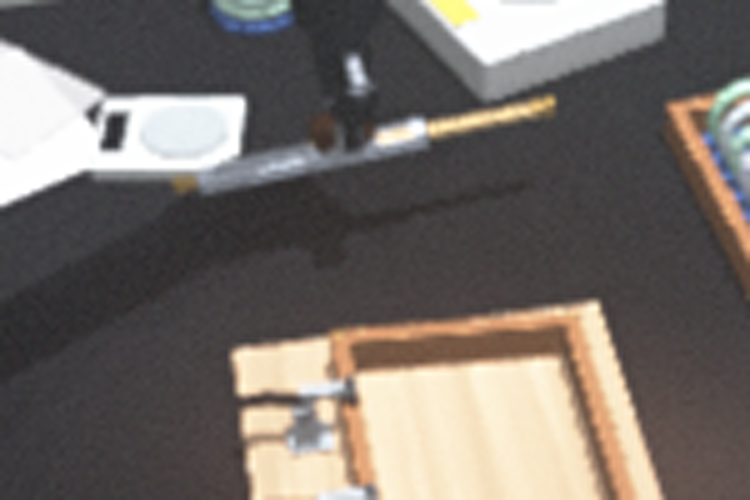

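Run:
```python
from h import *
c=cam('side'); u=np.array([np.cos(np.radians(5.4)),np.sin(np.radians(5.4))]); g=np.array([.4886,.3263])
for L,rc in((-.14,(156.4,267)),(.18,(140.4,340.6))):
    for z in(.08,.09,.1,.11,.12): print(L,z,np.round(pix(c,[*(g+u*L),z]),1),rc)
P=[]
for r in range(100,190):
    for k in range(250,360):
        p=dep(c,r,k); s=(p[:2]-g)@u; n=(p[:2]-g)@np.array([-u[1],u[0]])
        if abs(n)<.012 and p[2]>.03: P.append((s,n,p[2]))
P=np.array(P)
for a in np.arange(-.15,.2,.02):
    q=P[(P[:,0]>=a)&(P[:,0]<a+.02)]
    if len(q): print(a.round(2),len(q),np.median(q[:,2]).round(4),q[:,2].max().round(4), np.median(q[:,1]).round(4))
print(P[:,0].min(),P[:,0].max())
```

```text
-0.14 0.08 [159.2 266.1] (156.4, 267)
-0.14 0.09 [157.3 265.9] (156.4, 267)
-0.14 0.1 [155.4 265.6] (156.4, 267)
-0.14 0.11 [153.5 265.3] (156.4, 267)
-0.14 0.12 [151.5 265. ] (156.4, 267)
0.18 0.08 [143.4 339.7] (140.4, 340.6)
0.18 0.09 [141.5 339.8] (140.4, 340.6)
0.18 0.1 [139.6 339.8] (140.4, 340.6)
0.18 0.11 [137.7 339.8] (140.4, 340.6)
0.18 0.12 [135.7 339.9] (140.4, 340.6)
-0.15 12 0.1002 0.105 -0.0037
-0.13 20 0.0994 0.1061 -0.0046
-0.11 26 0.0955 0.103 -0.0027
-0.09 18 0.0946 0.1058 0.0012
-0.07 22 0.096 0.1031 -0.0052
-0.05 64 0.2509 0.3363 -0.0047
-0.03 60 0.1254 0.3377 -0.0062
-0.01 14 0.1171 0.2094 -0.0084
0.01 16 0.1022 0.128 -0.0091
0.03 22 0.098 0.3105 -0.0072
0.05 23 0.0982 0.1056 -0.0048
0.07 14 0.0974 0.1053 -0.0041
0.09 14 0.0971 0.1009 -0.0029
0.11 13 0.0967 0.1039 -0.0063
0.13 13 0.0974 0.1001 -0.003
0.15 15 0.0976 0.1031 -0.0044
0.17 8 0.095 0.1059 -0.003
-0.14339663906691294 0.18132152599070242
```

```bash
python3 go.py .5124 .0546 .07 120.8
```

```text
t 5.05 pos [0.4898 0.327  0.1021] yaw -174.59 q7 1.06 F [ 0.74  0.46 -2.08] w 0.0188 tilt 0.02
rel [ 0.0031 -0.2733  0.0321] roll 64.6
```

>>> {"method": "drive_tool", "body": {"steps": [[[0,-0.03,0,8,0.012],[0,-0.07,0,16,0.012],[0,-0.11,0,24,0.012],[0,-0.15,0,32,0.012],[0.003,-0.19,0,40,0.012],[0.003,-0.23,0,48,0.012],[0.003,-0.26,0,56,0.012],[0.003,-0.273,0,64.6,0.012],[0.003,-0.273,0.02,64.6,0.012],[0.003,-0.273,0.032,64.6,0.012]]]}}

```text
clock: 6.05
position: [0.5124, 0.0545, 0.0697]
tool_rot: [-1.553, -2.731, -0.0]
wrist_force: [-0.1, 0.6, -2.0]
gripper_width: 0.0191
```

>>> {"method": "drive_tool", "body": {"steps": [[[0,0,0,0,0.012],[0,0,0,0,0.012],[0,0,0.005,0,0.012],[0,0,0.008,0,0.012],[0,0,0.01,0,0.012],[0,0,0.012,0,0.012],[0,0,0.012,0,0.012]]]}}

```text
clock: 6.75
position: [0.5132, 0.0547, 0.0589]
tool_rot: [1.552, 2.731, 0.001]
wrist_force: [0.8, -1.3, 2.7]
gripper_width: 0.0188
```

```bash
python3 go.py .5124 .0546 .0465 120.8
python3 - <<'E'
from h import *
c=cam('side'); save(c,'t1.png',(165,265,265,385),6)
E
```

```text
t 6.75 pos [0.5132 0.0547 0.0589] yaw 120.78 q7 0.46 F [ 0.83 -1.33  2.69] w 0.0188 tilt 0.06
rel [ 0.0003 -0.0007  0.0124] roll -0.0
```

View pics/t1.png

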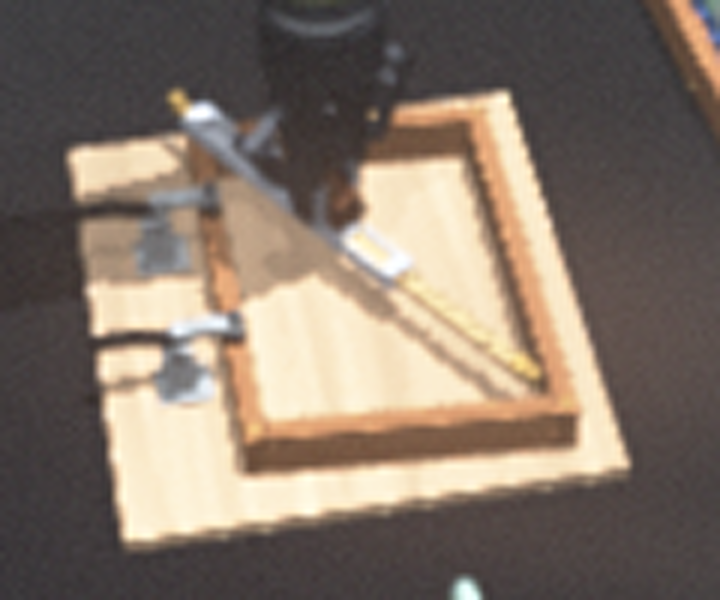

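>>> {"method": "drive_tool", "body": {"steps": [[[0,0,0.002,0,0.012],[0,0,0.004,0,0.012],[0,0,0.006,0,0.012],[0,0,0.006,0,0.012]]]}}

```text
clock: 7.2
position: [0.5136, 0.0545, 0.0526]
tool_rot: [1.552, 2.729, 0.001]
wrist_force: [2.4, -3.3, 4.5]
gripper_width: 0.0191
```

```bash
cat > tilt.py <<'E'
from h import *
def line(n='side',z0=.013):
    """depth profile of slide part along the rule; returns z vs s (s from TCP along rule)"""
    o=robot.get_obs(); M=R.from_rotvec(o['tool_rot']).as_matrix(); u=-M[:2,0]/np.linalg.norm(M[:2,0]); g=np.array(o['position'][:2]); v=np.array([-u[1],u[0]])
    c=cam(n); rr,kk=np.mgrid[100:300,200:420]
    d=np.stack([(kk-c['cx'])/c['f'],-(rr-c['cy'])/c['f'],-np.ones(rr.shape)],-1)@c['R'].T
    p=c['t']+d*c['range_z'][100:300,200:420,None]; p=p.reshape(-1,3)
    s=(p[:,:2]-g)@u; nn=(p[:,:2]-g)@v
    for a in np.arange(-.15,.2,.02):
        m=(s>=a)&(s<a+.02)&(np.abs(nn)<.008)&(p[:,2]>z0)&(p[:,2]<.1)
        if m.sum(): print(a.round(2),m.sum(),np.percentile(p[m,2],[50,85]).round(4))
if __name__=='__main__': line('side'); line('top')
E
python3 go.py .5124 .0546 .0465 120.8; python3 tilt.py
```

```text
t 7.2 pos [0.5136 0.0545 0.0526] yaw 120.76 q7 0.46 F [ 2.36 -3.35  4.54] w 0.0191 tilt 0.11
rel [ 0.0007 -0.0009  0.0061] roll -0.0
-0.15 11 [0.059  0.0643]
-0.13 23 [0.0592 0.0632]
-0.11 20 [0.0498 0.0565]
-0.09 11 [0.0442 0.0578]
-0.07 8 [0.0139 0.0173]
-0.05 9 [0.0141 0.0386]
-0.03 11 [0.0148 0.0175]
-0.01 15 [0.0161 0.0809]
0.01 44 [0.0665 0.0797]
0.03 30 [0.0437 0.0488]
0.05 29 [0.0452 0.0501]
0.07 28 [0.0391 0.0446]
0.09 27 [0.0387 0.0435]
0.11 22 [0.0368 0.0409]
0.13 24 [0.0351 0.0376]
0.15 25 [0.0334 0.0383]
0.17 16 [0.0368 0.0461]
0.19 21 [0.0482 0.0498]
-0.15 13 [0.0601 0.0632]
-0.13 28 [0.0592 0.0619]
-0.11 8 [0.0496 0.0526]
0.03 7 [0.0427 0.0458]
0.05 25 [0.0448 0.0474]
0.07 20 [0.0411 0.0447]
0.09 20 [0.0387 0.0411]
0.11 22 [0.0364 0.0394]
0.13 20 [0.0366 0.0385]
0.15 17 [0.0342 0.0373]
0.17 14 [0.0327 0.0398]
0.19 24 [0.0448 0.0482]
```

>>> {"method": "drive_tool", "body": {"steps": [[[0,0,0.002,0,0.012],[0,0,0.003,0,0.012],[0,0,0.003,0,0.012],[0,0,0.002,0,0.012],[0,0,0.001,0,0.012],[-0.004,0,0.001,0,0.012],[-0.008,0,0.001,0,0.012],[-0.012,0,0.001,0,0.012],[-0.012,0,0.001,0,0.012]]]}}

```text
clock: 8.2
position: [0.5185, 0.0438, 0.0509]
tool_rot: [-1.553, -2.731, 0.002]
wrist_force: [-0.2, 0.5, -2.7]
gripper_width: 0.0189
```

```bash
python3 go.py .5124 .0546 .0465 120.8; python3 tilt.py|tail -9
python3 - <<'E'
from h import *
c=cam('side'); save(c,'t2.png',(165,265,265,385),6)
E
```

```text
t 8.2 pos [0.5185 0.0438 0.0509] yaw 120.76 q7 0.49 F [-0.24  0.48 -2.73] w 0.0189 tilt 0.06
rel [0.0124 0.0003 0.0044] roll -0.0
0.03 3 [0.044  0.0447]
0.05 25 [0.0425 0.0464]
0.07 21 [0.0375 0.0393]
0.09 19 [0.0347 0.0364]
0.11 19 [0.0334 0.0354]
0.13 17 [0.0314 0.0323]
0.15 21 [0.0282 0.0332]
0.17 24 [0.0446 0.0484]
0.19 11 [0.0458 0.049 ]
```

View pics/t2.png

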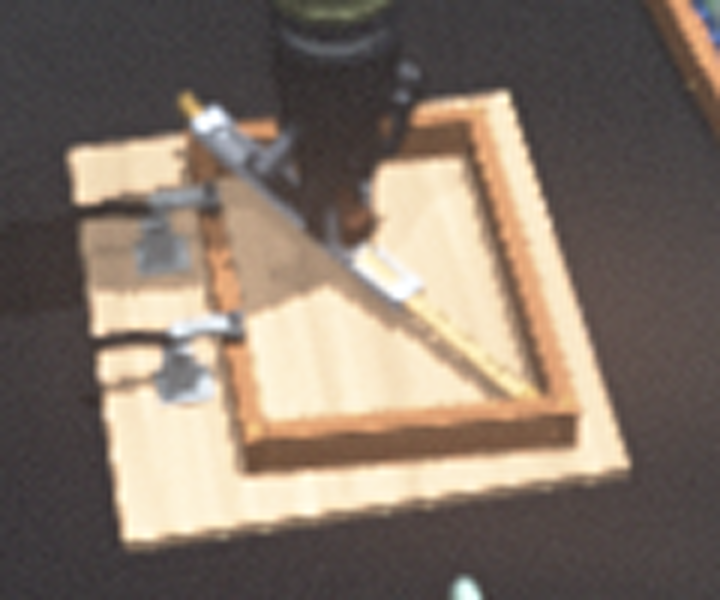

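>>> {"method": "drive_tool", "body": {"steps": [[[-0.003,0,0,0,0.012],[-0.006,0,0,0,0.012],[-0.009,0,0,0,0.012],[-0.012,0,0,0,0.012],[-0.012,0,0,0,0.012]]]}}

```text
clock: 8.85
position: [0.5243, 0.0341, 0.0509]
tool_rot: [-1.552, -2.73, 0.001]
wrist_force: [-3.0, 1.8, -2.5]
gripper_width: 0.0191
```

```bash
python3 go.py .5124 .0546 .0465 120.8; python3 tilt.py
```

```text
t 8.85 pos [0.5243 0.0341 0.0509] yaw 120.76 q7 0.52 F [-2.98  1.78 -2.55] w 0.0191 tilt 0.08
rel [0.0237 0.0003 0.0045] roll -0.0
-0.15 16 [0.0588 0.0649]
-0.13 28 [0.0572 0.0646]
-0.11 25 [0.0507 0.0583]
-0.09 12 [0.0313 0.0601]
-0.07 9 [0.0142 0.0424]
-0.05 5 [0.0143 0.0164]
-0.03 8 [0.0151 0.0165]
-0.01 14 [0.0535 0.0781]
0.01 40 [0.0679 0.0771]
0.03 24 [0.0438 0.0464]
0.05 26 [0.0395 0.0456]
0.07 26 [0.0358 0.0403]
0.09 21 [0.0338 0.0364]
0.11 25 [0.032  0.0345]
0.13 21 [0.0303 0.0339]
0.15 7 [0.032  0.0459]
0.17 38 [0.0458 0.0484]
0.19 17 [0.0156 0.0266]
-0.15 25 [0.0557 0.0643]
-0.13 29 [0.0614 0.0646]
-0.11 15 [0.0523 0.0585]
0.03 1 [0.0414 0.0414]
0.05 20 [0.0407 0.0447]
0.07 18 [0.0365 0.0404]
0.09 21 [0.033  0.0372]
0.11 19 [0.0328 0.0347]
0.13 18 [0.0296 0.0335]
0.15 24 [0.0295 0.0458]
0.17 20 [0.046  0.0484]
```

>>> {"method": "drive_tool", "body": {"steps": [[[-0.003,0,0,0,0.012],[-0.006,0,0,0,0.012],[-0.009,0,0,0,0.012],[-0.012,0,0,0,0.012],[-0.014,0,0,0,0.012],[-0.014,0,0,0,0.012]]]}}

```text
clock: 9.55
position: [0.5319, 0.0218, 0.0512]
tool_rot: [-1.552, -2.731, 0.001]
wrist_force: [-4.8, 0.8, -4.5]
gripper_width: 0.019
```

```bash
python3 go.py .5124 .0546 .0465 120.8
python3 - <<'E'
from h import *
c=cam('side'); a=c['frame'][165:265,265:385]; 
c=cam('top'); b=c['frame'][160:250,262:352]
cv2.imwrite('pics/t3.png',np.hstack([cv2.resize(a,(480,400),interpolation=2),cv2.resize(b,(320,400)[::1],interpolation=2)])[...,::-1])
E
```

```text
t 9.55 pos [0.5319 0.0218 0.0512] yaw 120.76 q7 0.55 F [-4.81  0.8  -4.51] w 0.019 tilt 0.04
rel [0.0381 0.     0.0047] roll -0.0
```

View pics/t3.png

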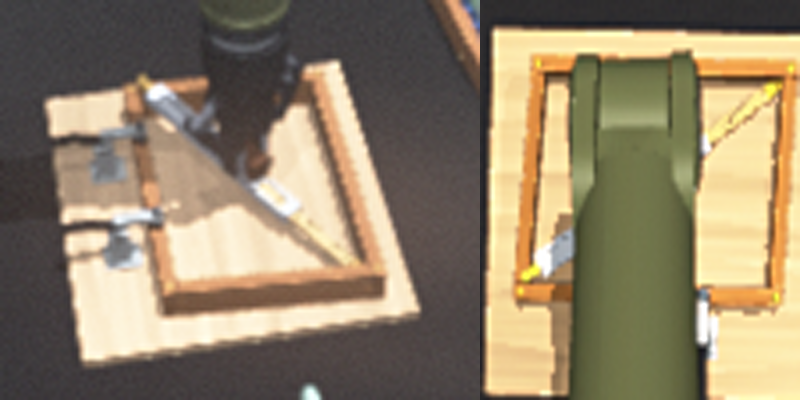

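```bash
cat > tips.py <<'E'
from fit import *
def tips(zb,zn,T=(.5335,.0265,-.047),boxes=((205,235,262,285),(172,195,330,352))):
    c=cam('top'); hsv=cv2.cvtColor(c['frame'],cv2.COLOR_RGB2HSV); C,S=np.cos(T[2]),np.sin(T[2])
    for b,z in zip(boxes,(zb,zn)):
        m=cv2.inRange(hsv,(21,150,150),(35,255,255))[b[0]:b[1],b[2]:b[3]]; rr,kk=np.nonzero(m)
        for r,k in zip(rr,kk):
            p=onz(c,r+b[0],k+b[2],z)[:2]-np.array(T[:2]); print((r+b[0],k+b[2]),np.round([1e3*(C*p[0]+S*p[1]),1e3*(-S*p[0]+C*p[1])],0),hsv[r+b[0],k+b[2]])
        print()
if __name__=='__main__':
    tips(.062,.03)
E
python3 tips.py
python3 - <<'E'
from fit import *
c=cam('top'); T,m,e=fit(c,[.5335,.0265,-.047,-.0138],'frame',ws=(2.5,1.5)); print(T.round(4),m)
h=cv2.cvtColor(c['frame'],cv2.COLOR_RGB2HSV)
for r in range(216,230): print(r,[tuple(int(v) for v in h[r,k]) for k in range(269,282)])
E
```

```text
(np.int64(220), np.int64(275)) [-73. 118.] [ 22 178 237]
(np.int64(220), np.int64(276)) [-73. 114.] [ 28 185 246]
(np.int64(220), np.int64(277)) [-73. 111.] [ 30 177 255]
(np.int64(221), np.int64(274)) [-76. 121.] [ 27 169 253]
(np.int64(221), np.int64(275)) [-76. 117.] [ 30 166 255]
(np.int64(221), np.int64(276)) [-76. 114.] [ 30 169 255]
(np.int64(221), np.int64(277)) [-76. 110.] [ 30 174 255]
(np.int64(221), np.int64(278)) [-76. 107.] [ 24 155 230]
(np.int64(222), np.int64(273)) [-80. 124.] [ 23 177 246]
(np.int64(222), np.int64(274)) [-80. 121.] [ 30 168 255]
(np.int64(222), np.int64(275)) [-80. 117.] [ 30 169 255]
(np.int64(222), np.int64(276)) [-80. 114.] [ 22 156 200]
(np.int64(223), np.int64(274)) [-83. 121.] [ 22 184 166]
(np.int64(225), np.int64(273)) [-90. 124.] [ 28 180 255]

(np.int64(174), np.int64(349)) [  99. -141.] [ 24 174 231]
(np.int64(175), np.int64(348)) [  95. -138.] [ 22 174 243]
(np.int64(175), np.int64(349)) [  95. -141.] [ 30 169 255]
(np.int64(175), np.int64(350)) [  95. -145.] [ 21 167 244]
(np.int64(178), np.int64(344)) [  84. -123.] [ 22 177 156]
(np.in
[... 2962 characters left out ...]
, 177, 226), (14, 176, 227), (15, 176, 227), (15, 176, 230), (14, 178, 218)]
227 [(20, 96, 246), (19, 97, 246), (16, 119, 232), (14, 146, 164), (15, 159, 144), (13, 157, 145), (14, 161, 154), (14, 162, 178), (14, 164, 187), (14, 164, 196), (14, 163, 206), (14, 166, 208), (14, 161, 187)]
228 [(21, 92, 247), (21, 91, 250), (19, 99, 245), (15, 111, 173), (16, 108, 149), (15, 106, 166), (16, 108, 166), (15, 109, 168), (15, 110, 167), (16, 111, 168), (16, 110, 170), (16, 110, 169), (16, 107, 155)]
229 [(21, 95, 247), (21, 95, 248), (22, 94, 250), (19, 102, 244), (15, 113, 205), (20, 96, 253), (21, 93, 255), (21, 93, 254), (21, 95, 254), (21, 94, 254), (21, 93, 255), (18, 98, 250), (15, 109, 180)]
```

Run:
```python
from h import *
c=cam('side'); a=c['frame'][178:208,280:320]; d=c['frame'][215:245,330:370]
c=cam('top'); b=c['frame'][208:238,262:302]; e=c['frame'][168:198,322:362]
f=lambda x:cv2.resize(x,(400,300),interpolation=cv2.INTER_CUBIC)
cv2.imwrite('pics/t4.png',np.vstack([np.hstack([f(a),f(d)]),np.hstack([f(b),f(e)])])[...,::-1])
```

```text
(no output)
```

View pics/t4.png

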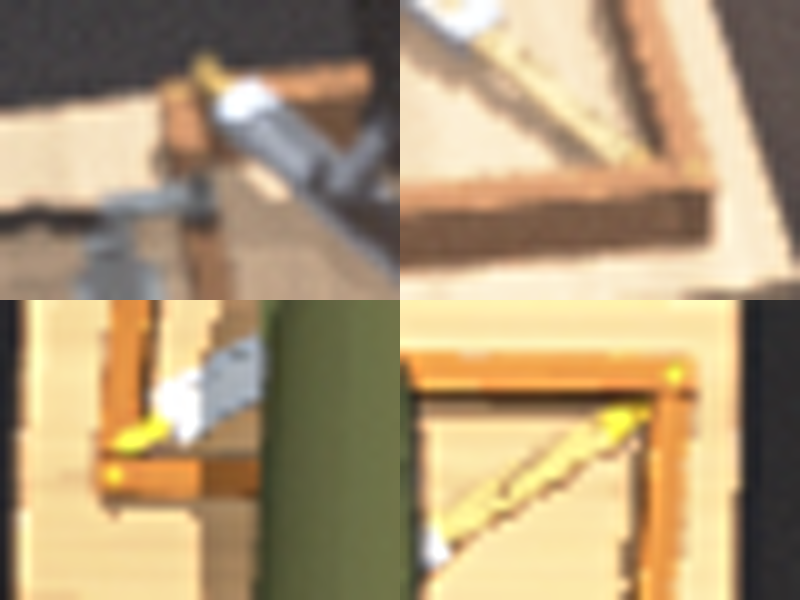

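>>> {"method": "drive_tool", "body": {"steps": [[[-0.003,-0.001,0,-0.3,0.012],[-0.006,-0.002,0,-0.6,0.012],[-0.0086,-0.003,0,-0.8,0.012],[-0.0086,-0.003,0,-0.8,0.012],[-0.0086,-0.003,0,-0.8,0.012]]]}}

```text
clock: 10.35
position: [0.5339, 0.0137, 0.0513]
tool_rot: [-1.532, -2.743, -0.0]
wrist_force: [-4.9, 2.4, -4.0]
gripper_width: 0.0189
```

```bash
cat > brow.py <<'E'
from h import *
c=cam('top'); h=cv2.cvtColor(c['frame'],cv2.COLOR_RGB2HSV)
def show(r0,r1,k0,k1):
    print('     ',*range(k0,k1))
    for r in range(r0,r1): print(r,*['%2d/%03d'%(h[r,k,0],h[r,k,1]) for k in range(k0,k1)])
import sys
show(*map(int,sys.argv[1:5])); 
if len(sys.argv)>5: show(*map(int,sys.argv[5:9]))
E
python3 go.py .5124 .0546 .0465 120.8; python3 brow.py 214 228 271 284 173 186 338 353
```

```text
t 10.35 pos [0.5339 0.0137 0.0513] yaw 121.62 q7 0.58 F [-4.92  2.37 -4.04] w 0.0189 tilt 0.01
rel [0.0461 0.0032 0.0048] roll 0.8
      271 272 273 274 275 276 277 278 279 280 281 282 283
214 22/088 15/133 14/174 15/177 14/179 14/170 15/123 24/083 22/083 22/088 22/090 22/082 21/071
215 21/089 14/149 15/177 15/176 14/180 14/145 15/117 24/081 23/086 22/089 22/069 20/015 150/002
216 21/093 13/159 15/178 15/177 14/184 14/145 15/118 22/090 22/090 20/071 19/016 120/002 165/002
217 21/092 14/161 15/177 15/176 14/181 15/131 17/109 22/089 20/080 176/009 105/002 120/001 15/002
218 21/091 14/162 15/177 15/175 14/180 13/129 17/105 22/085 20/089 17/042 105/002 120/002 15/002
219 22/092 15/167 15/178 15/176 14/179 13/130 17/102 22/085 22/101 26/122 28/030 135/002  0/000
220 21/095 16/166 15/176 15/174 16/168 15/126 24/095 28/126 29/167 29/179 29/114 140/003  0/000
221 15/117 15/174 15/176 14/178 15/178 24/186 30/162 30/169 29/175 24/188 19/101 18/018  0/000
222 16/115 14/175 15/177 14/179 17/178 25/184 30/173 28/168 27/131 17/115 15/104 15/092 15/078
223 15/118 14/173 14/182 13/176 13/166 18/150 
[... 1211 characters left out ...]
/190 15/182 16/172 15/173 15/160 17/107 21/091
180 18/096 19/102 24/106 25/115 26/160 30/178 29/177 23/170 17/159 13/178 15/172 15/174 15/162 16/107 21/091
181 19/105 24/108 26/104 27/102 27/113 28/169 23/167 17/116 13/133 14/179 15/175 15/176 15/162 16/105 21/090
182 25/108 26/106 27/102 27/103 26/111 22/135 16/111 15/099 14/138 14/177 15/178 15/176 18/148 23/086 22/086
183 27/106 27/104 26/112 19/136 16/123 15/112 17/101 15/106 15/143 18/151 15/171 15/176 17/143 23/082 22/083
184 26/106 23/113 20/116 15/112 21/086 23/082 19/095 16/106 14/158 17/166 15/174 15/162 18/116 22/080 22/081
185 20/122 15/116 21/087 21/084 22/081 22/084 18/098 16/108 15/167 17/166 15/174 15/170 17/131 23/083 22/084
```

>>> {"method": "drive_tool", "body": {"steps": [[[-0.001,-0.0006,0,-0.1,0.012],[-0.0025,-0.0012,0,-0.25,0.012],[-0.0025,-0.0012,0,-0.25,0.012],[-0.0025,-0.0012,0.002,-0.25,0.012],[-0.0025,-0.0012,0.003,-0.25,0.012]]]}}

```text
clock: 10.9
position: [0.5347, 0.011, 0.0487]
tool_rot: [1.525, 2.745, 0.001]
wrist_force: [-4.5, 2.1, -0.8]
gripper_width: 0.0191
```

```bash
python3 go.py .5124 .0546 .0465 120.8; python3 brow.py 214 227 271 284;python3 tilt.py
```

```text
t 10.9 pos [0.5347 0.011  0.0487] yaw 121.89 q7 0.59 F [-4.5   2.14 -0.82] w 0.0191 tilt 0.07
rel [0.0488 0.0041 0.0021] roll 1.1
      271 272 273 274 275 276 277 278 279 280 281 282 283
214 22/089 14/133 14/175 15/177 14/181 14/168 15/120 24/082 22/083 22/086 22/087 22/088 22/082
215 22/090 13/147 15/177 15/176 14/181 14/148 15/116 24/081 23/085 22/088 22/089 22/067 19/016
216 21/092 13/160 15/178 15/176 14/182 14/145 15/118 22/088 21/089 21/091 21/073 20/015  0/000
217 21/093 14/159 15/178 15/176 14/181 14/128 17/109 22/088 22/089 20/081  0/009 105/002 120/001
218 21/092 14/161 15/178 15/174 14/180 14/131 17/106 22/086 22/085 20/092 17/043 105/002 135/002
219 22/092 15/169 15/179 15/176 14/181 14/132 17/104 21/083 22/087 24/116 26/123 28/030 150/001
220 21/095 16/166 15/177 15/174 16/170 14/121 22/087 24/091 27/126 29/169 29/177 29/111 135/002
221 15/118 14/175 15/179 14/176 14/177 18/139 28/113 30/157 30/171 29/171 24/162 19/115 10/028
222 16/115 14/173 15/179 14/179 14/169 20/141 30/126 30/171 28/179 24/151 17/110 15/105 16/097
223 15/116 13/170 14/181 14/176 13/165 14/129 17/11
[... 280 characters left out ...]
15/176 14/177 14/175 15/176 15/175 15/175 15/176
-0.15 19 [0.0537 0.0603]
-0.13 22 [0.0557 0.0614]
-0.11 31 [0.0479 0.0561]
-0.09 15 [0.0487 0.0565]
-0.07 8 [0.0158 0.0432]
-0.05 10 [0.015 0.031]
-0.03 8 [0.0155 0.0171]
-0.01 10 [0.0739 0.0761]
0.01 45 [0.0576 0.0752]
0.03 23 [0.0401 0.0434]
0.05 28 [0.0387 0.0423]
0.07 26 [0.0341 0.0379]
0.09 25 [0.0323 0.0349]
0.11 16 [0.0319 0.0344]
0.13 11 [0.0473 0.0487]
0.15 40 [0.0393 0.0488]
0.17 4 [0.0136 0.0148]
-0.15 18 [0.0583 0.0615]
-0.13 29 [0.0572 0.0609]
-0.11 22 [0.049  0.0558]
0.05 6 [0.0396 0.043 ]
0.07 19 [0.0355 0.0387]
0.09 22 [0.0309 0.036 ]
0.11 23 [0.03   0.0326]
0.13 25 [0.0406 0.0471]
0.15 13 [0.0473 0.0493]
0.17 3 [0.0132 0.014 ]
```

>>> {"method": "drive_tool", "body": {"steps": [[[0,0,0.001,0,0.012],[0,0,0.002,0,0.012],[0,0,0.003,0,0.012],[0,0,0.004,0,0.012],[0,0,0.004,0,0.012]]]}}

```text
clock: 11.55
position: [0.5344, 0.0108, 0.0443]
tool_rot: [1.526, 2.746, 0.0]
wrist_force: [-4.1, 2.3, -2.1]
gripper_width: 0.0194
```

```bash
python3 go.py .5124 .0546 .0465 120.8; python3 brow.py 219 225 273 284;python3 tilt.py
```

```text
t 11.55 pos [0.5344 0.0108 0.0443] yaw 121.87 q7 0.59 F [-4.11  2.26 -2.06] w 0.0194 tilt 0.03
rel [ 0.0488  0.0045 -0.0022] roll 1.1
      273 274 275 276 277 278 279 280 281 282 283
219 15/179 15/174 14/181 14/132 17/104 21/083 21/085 23/100 25/120 29/029 150/001
220 15/177 15/174 16/171 14/123 21/087 23/091 27/127 29/169 29/181 28/135 18/019
221 15/178 14/178 14/176 15/122 24/092 27/128 28/173 29/179 27/182 24/154 14/032
222 15/177 14/177 13/171 17/128 28/108 30/163 30/173 24/150 17/114 16/110 15/096
223 14/179 14/178 14/169 14/128 17/116 22/163 22/163 16/124 13/114 14/112 15/125
224 19/179 15/176 14/176 15/174 14/170 14/180 14/176 14/177 14/177 14/173 14/177
-0.15 19 [0.0474 0.0589]
-0.13 25 [0.0504 0.0571]
-0.11 25 [0.0465 0.0527]
-0.09 12 [0.0472 0.0519]
-0.07 6 [0.0145 0.0159]
-0.05 5 [0.0153 0.0364]
-0.03 3 [0.0151 0.0167]
-0.01 15 [0.0698 0.0719]
0.01 42 [0.0569 0.0706]
0.03 19 [0.0356 0.0397]
0.05 19 [0.0356 0.0394]
0.07 22 [0.0324 0.034 ]
0.09 23 [0.0285 0.0318]
0.11 11 [0.0285 0.0304]
0.13 10 [0.0482 0.0506]
0.15 43 [0.0408 0.0486]
0.17 7 [0.0146 0.0161]
0.19 1 [0.0152 0.0152]
-0.15 19 [0.0515 0.0591]
-0.13 27 [0.0537 0.0575]
-0.11 20 [0.0444 0.0503]
-0.09 2 [0.0418 0.0422]
0.05 8 [0.0316 0.038 ]
0.07 18 [0.0305 0.0325]
0.09 19 [0.0286 0.031 ]
0.11 21 [0.0268 0.0293]
0.13 24 [0.0427 0.0487]
0.15 13 [0.0475 0.0495]
0.17 4 [0.0145 0.0159]
```

>>> {"method": "drive_tool", "body": {"steps": [[[0,0,0.002,0,0.012],[0,0,0.004,0,0.012],[0,0,0.006,0,0.012],[0,0,0.008,0,0.012],[0,0,0.008,0,0.012]]]}}

```text
clock: 12.2
position: [0.535, 0.0104, 0.0367]
tool_rot: [1.526, 2.744, 0.001]
wrist_force: [-3.5, 2.5, 2.9]
gripper_width: 0.0191
```

```bash
python3 go.py .5124 .0546 .0465 120.8; python3 brow.py 219 225 273 284;python3 tilt.py
```

```text
t 12.2 pos [0.535  0.0104 0.0367] yaw 121.86 q7 0.6 F [-3.54  2.47  2.9 ] w 0.0191 tilt 0.1
rel [ 0.0494  0.0042 -0.0098] roll 1.1
      273 274 275 276 277 278 279 280 281 282 283
219 15/179 15/176 14/181 14/133 17/106 21/085 21/082 23/094 27/134 28/120 13/009
220 15/177 15/174 16/172 15/122 22/087 22/086 23/091 27/129 29/174 28/165 24/049
221 15/178 14/178 14/179 15/121 24/093 28/126 30/165 30/174 29/178 24/158 15/087
222 15/178 14/180 13/171 15/115 25/088 29/128 30/175 24/171 19/131 15/108 18/098
223 14/180 14/176 14/169 14/129 16/113 17/132 21/150 15/127 13/114 15/110 15/111
224 18/177 15/176 14/176 15/176 15/172 14/178 14/178 14/177 14/177 14/172 15/171
-0.15 15 [0.0454 0.0481]
-0.13 19 [0.0441 0.0484]
-0.11 16 [0.0389 0.0451]
-0.09 13 [0.0347 0.0414]
-0.07 5 [0.014  0.0209]
-0.05 4 [0.0155 0.0216]
-0.03 3 [0.0141 0.0143]
-0.01 9 [0.0642 0.0652]
0.01 41 [0.053  0.0635]
0.03 18 [0.0301 0.0325]
0.05 20 [0.0317 0.0332]
0.07 20 [0.0254 0.0283]
0.09 21 [0.0235 0.0265]
0.11 8 [0.0258 0.0262]
0.13 10 [0.0475 0.0498]
0.15 37 [0.0378 0.0498]
0.17 6 [0.0153 0.0164]
-0.15 17 [0.0443 0.0489]
-0.13 28 [0.0425 0.0466]
-0.11 23 [0.035  0.0411]
-0.09 1 [0.0371 0.0371]
0.05 6 [0.0271 0.0303]
0.07 22 [0.0246 0.0266]
0.09 21 [0.0204 0.0248]
0.11 19 [0.0207 0.0244]
0.13 24 [0.04  0.048]
0.15 16 [0.0464 0.05  ]
0.17 6 [0.0142 0.0154]
```

>>> {"method": "drive_tool", "body": {"steps": [[[0,0,0.002,0,0.012],[0,0,0.004,0,0.012],[0,0,0.006,0,0.012],[0,0,0.008,0,0.012],[0,0,0.01,0,0.012],[0,0,0.011,0,0.012],[0,0,0.011,0,0.012]]]}}

```text
clock: 13.05
position: [0.534, 0.0113, 0.0259]
tool_rot: [-1.526, -2.745, -0.001]
wrist_force: [-5.6, 3.6, 8.3]
gripper_width: 0.0191
```

```bash
python3 go.py .5124 .0546 .0235 120.8; python3 tilt.py
```

```text
t 13.05 pos [0.534  0.0113 0.0259] yaw 121.87 q7 0.6 F [-5.63  3.62  8.3 ] w 0.0191 tilt 0.06
rel [0.0482 0.0045 0.0024] roll 1.1
-0.15 14 [0.0273 0.048 ]
-0.13 17 [0.024  0.0266]
-0.11 13 [0.0185 0.0252]
-0.09 9 [0.0229 0.0269]
-0.07 2 [0.0223 0.0229]
-0.05 1 [0.023 0.023]
-0.01 7 [0.0533 0.0555]
0.01 42 [0.0435 0.055 ]
0.03 17 [0.0233 0.0247]
0.05 20 [0.0243 0.0287]
0.07 20 [0.0214 0.0237]
0.09 16 [0.0221 0.0241]
0.11 7 [0.022  0.0255]
0.13 8 [0.0475 0.048 ]
0.15 41 [0.0369 0.0501]
0.17 9 [0.0143 0.0163]
-0.15 15 [0.021  0.0271]
-0.13 25 [0.0218 0.0256]
-0.11 16 [0.0162 0.0223]
0.05 6 [0.0229 0.0269]
0.07 19 [0.0215 0.0231]
0.09 19 [0.0213 0.0222]
0.11 19 [0.0207 0.0251]
0.13 25 [0.0399 0.0483]
0.15 14 [0.0471 0.0496]
0.17 5 [0.0142 0.0156]
```

>>> {"method": "drive_tool", "body": {"steps": [[[0,0,0,0,0.03],[0,0,0,0,0.04],[0,0,0,0,0.04],[0,0,0,0,0.04],[0,0,0,0,0.04]]]}}

```text
clock: 13.65
position: [0.5342, 0.0104, 0.0252]
tool_rot: [1.527, 2.745, -0.0]
wrist_force: [0.5, 0.1, 0.1]
gripper_width: 0.0399
```

```bash
python3 go.py .5124 .0546 .0235 120.8; python3 brow.py 217 226 273 286 174 184 338 352; python3 tilt.py|tail -12
python3 - <<'E'
from h import *
c=cam('side'); a=c['frame'][165:265,265:385]
c=cam('top'); b=c['frame'][205:230,265:290]; e=c['frame'][170:195,328:353]
f=lambda x:cv2.resize(x,(300,300),interpolation=cv2.INTER_CUBIC)
cv2.imwrite('pics/t5.png',np.hstack([cv2.resize(a,(500,600),interpolation=2),np.vstack([f(b),f(e)])])[...,::-1])
E
```

```text
t 13.65 pos [0.5342 0.0104 0.0252] yaw 121.84 q7 0.6 F [0.5  0.07 0.07] w 0.0399 tilt 0.02
rel [0.0491 0.0048 0.0017] roll 1.0
      273 274 275 276 277 278 279 280 281 282 283 284 285
217 15/178 15/176 14/180 15/129 17/110 22/090 21/074 17/014 110/003 120/002  0/001 15/004 30/003
218 14/178 15/175 14/179 14/129 17/107 22/087 21/067  5/006 110/003 150/001 15/004 15/006 23/004
219 14/178 15/176 14/180 13/131 17/104 22/086 23/089 25/054 120/003 120/001 15/004 12/005  0/000
220 15/177 15/174 16/170 14/122 22/086 23/094 26/138 27/147 20/035 105/002  0/000  0/000  0/000
221 15/178 14/178 14/177 18/144 26/117 28/168 28/188 27/183 23/081 90/001 90/002 12/020 14/061
222 15/178 14/179 16/180 22/191 28/179 24/194 21/183 17/133 20/089 17/046 22/031 22/085 19/105
223 14/180 14/176 15/172 20/175 24/186 18/152 15/111 15/108 16/108 16/111 16/105 16/111 16/113
224 19/177 15/174 14/174 15/174 15/177 14/176 14/169 14/171 15/175 15/175 15/174 15/173 14/176
225 28/180 18/176 14/175 14/174 15/174 15/176 15/177 15/177 15/179 15/179 15/178 15/178 14/180
      338 339 340 341 342 343 344 345 346 347 348 349
[... 615 characters left out ...]
7/108
180 20/093 19/095 17/108 23/146 30/165 30/160 30/166 24/164 16/166 13/177 15/172 15/175 15/161 16/108
181 20/094 21/103 25/105 25/114 28/153 30/166 30/150 23/117 14/132 14/180 15/175 15/175 15/161 16/105
182 20/104 26/107 27/102 27/098 26/112 25/155 18/119 16/099 14/129 14/176 15/175 16/177 18/148 23/086
183 26/108 27/103 27/103 25/105 20/117 15/114 16/099 14/105 16/145 18/152 16/173 15/175 17/143 23/082
0.17 6 [0.0153 0.0161]
0.19 1 [0.0152 0.0152]
-0.15 18 [0.0223 0.0366]
-0.13 13 [0.0207 0.0226]
-0.11 14 [0.0181 0.0236]
0.05 5 [0.0203 0.0226]
0.07 18 [0.0215 0.0249]
0.09 17 [0.0227 0.0245]
0.11 21 [0.0211 0.0247]
0.13 24 [0.0413 0.0471]
0.15 15 [0.0449 0.0463]
0.17 3 [0.0139 0.0155]
```

View pics/t5.png

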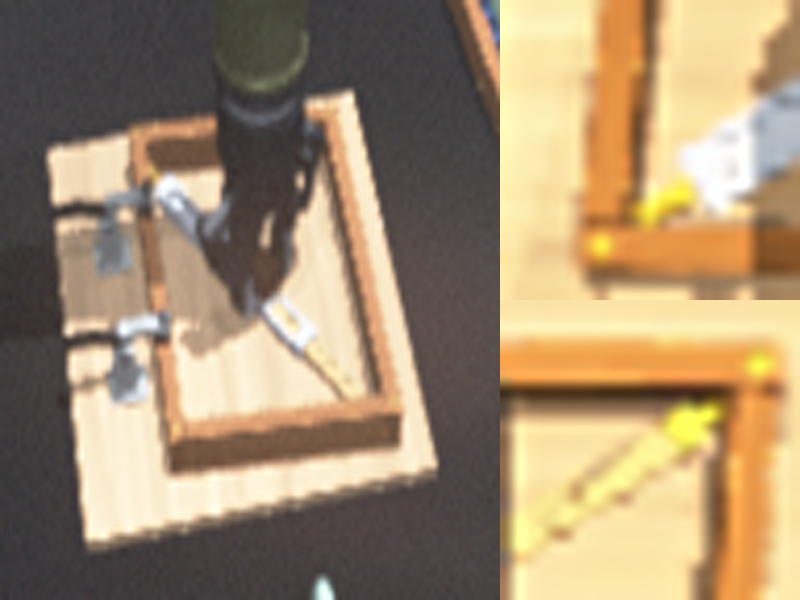

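```bash
cat > blk.py <<'E'
from h import *
o=robot.get_obs(); M=R.from_rotvec(o['tool_rot']).as_matrix(); u=-M[:2,0]/np.linalg.norm(M[:2,0]); g=np.array(o['position'][:2]); v=np.array([-u[1],u[0]])
for n in('side','top'):
    c=cam(n); h=cv2.cvtColor(c['frame'],cv2.COLOR_RGB2HSV); P=[]
    for r in range(130,270):
        for k in range(200,400):
            p=dep(c,r,k); s=(p[:2]-g)@u; nn=(p[:2]-g)@v
            if abs(nn)<.03 and abs(s)<.06 and .02<p[2]<.075 : P.append((s*1e3,nn*1e3,p[2]*1e3,*h[r,k],r,k))
    P=np.array(P).round(0).astype(int) if P else np.zeros((0,8),int)
    q=P[(P[:,4]>90)&(P[:,3]<12)&(P[:,5]<170)]; print(n,len(P),len(q)); 
    for x in q[np.argsort(q[:,0])]: print(*x)
E
python3 blk.py
```

```text
side 175 11
-2 7 54 10 96 96 207 328
-1 1 54 10 92 94 208 327
0 0 60 11 91 95 207 327
2 -7 57 10 92 91 209 326
2 -2 53 8 93 96 209 327
2 3 49 11 97 95 209 328
8 -8 56 11 101 93 210 327
10 6 53 10 95 94 209 330
12 -7 53 11 94 95 211 328
14 -4 41 11 98 96 213 329
18 -2 48 11 97 92 212 330
top 0 0
```

>>> {"method": "drive_tool", "body": {"steps": [[[0.005,0,0,0,0.04],[0.011,0,0,0,0.04],[0.011,0,0,0,0.04],[0.011,0,0,0,0.03],[0.011,0,0,0,0.022],[0.011,0,0,0,0.012],[0.011,0,0,0,0.012],[0.011,0,0,0,0.012],[0.011,0,0,0,0.012]]]}}

```text
clock: 14.9
position: [0.5301, 0.0211, 0.0261]
tool_rot: [1.526, 2.743, 0.005]
wrist_force: [3.4, 3.7, 0.1]
gripper_width: 0.0192
```

>>> {"method": "drive_tool", "body": {"steps": [[[0,0,-0.005,0,0.012],[0,0,-0.01,0,0.012],[0,0,-0.015,0,0.012],[0,0,-0.02,0,0.012],[0,0,-0.025,0,0.012],[0,0,-0.03,0,0.012],[0,0,-0.036,0,0.012],[0,0,-0.045,0,0.012],[0,0,-0.055,0,0.012],[0,0,-0.065,0,0.012]]]}}

```text
clock: 15.9
position: [0.5276, 0.0193, 0.0906]
tool_rot: [-1.527, -2.745, 0.002]
wrist_force: [-0.5, -0.7, -3.6]
gripper_width: 0.0192
```

```bash
python3 go.py .5124 .0546 .0235 120.8; python3 blk.py
python3 - <<'E'
from h import *
o=robot.get_obs(); M=R.from_rotvec(o['tool_rot']).as_matrix(); u=-M[:2,0]/np.linalg.norm(M[:2,0]); g=np.array(o['position'][:2]); v=np.array([-u[1],u[0]])
for n in('side','top'):
    c=cam(n); P=[]
    for r in range(100,300):
        for k in range(200,420):
            p=dep(c,r,k); s=(p[:2]-g)@u; nn=(p[:2]-g)@v
            if abs(nn)<.012 and p[2]>.065 and p[2]<.11: P.append((s,nn,p[2]))
    P=np.array(P); print(n,P[:,0].min(),P[:,0].max())
    for a in np.arange(-.17,.2,.03):
        q=P[(P[:,0]>=a)&(P[:,0]<a+.03)]
        if len(q): print(a.round(2),len(q),np.median(q,0).round(4))
E
```

```text
t 15.9 pos [0.5276 0.0193 0.0906] yaw 121.83 q7 0.54 F [-0.48 -0.69 -3.59] w 0.0192 tilt 0.1
rel [0.038  0.0058 0.0671] roll 1.0
side 1 0
top 0 0
side -0.14189724731333236 0.18498513304330189
-0.17 1 [-0.1419  0.0005  0.091 ]
-0.14 29 [-0.1199 -0.0002  0.0877]
-0.11 32 [-0.0993  0.      0.0852]
-0.08 19 [-0.0682 -0.007   0.0855]
-0.05 16 [-0.0344 -0.009   0.0855]
-0.02 5 [ 0.005  -0.0084  0.0822]
0.01 57 [ 0.0268 -0.0063  0.0932]
0.04 45 [ 0.0546 -0.0045  0.0893]
0.07 33 [ 0.0831 -0.0019  0.0886]
0.1 29 [ 0.1163 -0.0012  0.0871]
0.13 28 [ 0.1447 -0.0027  0.088 ]
0.16 28 [ 0.1733 -0.003   0.0884]
top -0.1448323074933696 0.1802532574830693
-0.17 3 [-0.1428  0.0026  0.0887]
-0.14 36 [-0.1209  0.003   0.0856]
-0.11 31 [-0.1008  0.0037  0.0819]
0.04 13 [ 0.065  -0.0025  0.09  ]
0.07 32 [0.0849 0.0011 0.0856]
0.1 29 [0.1153 0.0006 0.0872]
0.13 31 [0.1443 0.0008 0.0858]
0.16 17 [0.1687 0.001  0.0881]
```

```bash
python3 go.py .4995 -.025 .067 230.8
```

```text
t 16.1 pos [0.5283 0.0199 0.0905] yaw 121.85 q7 0.54 F [ 0.28  0.29 -2.77] w 0.0189 tilt 0.02
rel [-0.023  -0.0482  0.0235] roll -108.9
```

>>> {"method": "drive_tool", "body": {"steps": [[[0,0,-0.025,0,0.012],[0,0,-0.025,-8.5,0.012],[0,0,-0.025,-17,0.012],[0,0,-0.025,-25.5,0.012],[0,0,-0.025,-34,0.012],[-0.005,-0.01,-0.025,-42.5,0.012],[-0.01,-0.02,-0.025,-51,0.012],[-0.015,-0.03,-0.025,-59.5,0.012],[-0.02,-0.04,-0.025,-68,0.012],[-0.023,-0.048,-0.025,-76.5,0.012]]]}}

```text
clock: 17.1
position: [0.4988, -0.0257, 0.1146]
tool_rot: [0.509, -3.098, 0.0]
wrist_force: [-0.7, -0.6, -3.0]
gripper_width: 0.019
```

>>> {"method": "drive_tool", "body": {"steps": [[[0,0,0,-8.5,0.012],[0,0,0,-17,0.012],[0,0,0,-25.5,0.012],[0,0,0,-32.4,0.012],[0,0,0.02,-32.4,0.012],[0,0,0.045,-32.4,0.012],[0,0,0.045,-32.4,0.012],[0,0,0.045,-32.4,0.012]]]}}

```text
clock: 17.9
position: [0.4991, -0.025, 0.07]
tool_rot: [1.346, -2.837, -0.001]
wrist_force: [0.9, 1.1, -2.6]
gripper_width: 0.0188
```

```bash
python3 go.py .4995 -.025 .067 230.8
cat > ends.py <<'E'
from h import *
import sys
zl,zh=float(sys.argv[1]),float(sys.argv[2])
o=robot.get_obs(); M=R.from_rotvec(o['tool_rot']).as_matrix(); u=-M[:2,0]/np.linalg.norm(M[:2,0]); g=np.array(o['position'][:2]); v=np.array([-u[1],u[0]])
for n in('side','top'):
    c=cam(n); rr,kk=np.mgrid[120:320,200:420]
    d=np.stack([(kk-c['cx'])/c['f'],-(rr-c['cy'])/c['f'],-np.ones(rr.shape)],-1)@c['R'].T
    p=(c['t']+d*c['range_z'][120:320,200:420,None]).reshape(-1,3)
    s=(p[:,:2]-g)@u; w=(p[:,:2]-g)@v
    for a in np.arange(-.18,.2,.02):
        m=(s>=a)&(s<a+.02)&(abs(w)<.012)&(p[:,2]>zl)&(p[:,2]<zh)
        if m.sum(): print(n,a.round(2),m.sum(),'s %.3f..%.3f w %.4f z %.4f'%(s[m].min(),s[m].max(),np.median(w[m]),np.median(p[m,2])))
E
python3 ends.py .05 .1
```

```text
t 17.9 pos [ 0.4991 -0.025   0.07  ] yaw -129.25 q7 2.5 F [ 0.88  1.14 -2.61] w 0.0188 tilt 0.1
rel [-0.0002 -0.0003  0.003 ] roll -0.0
side -0.16 7 s -0.145..-0.141 w -0.0002 z 0.0667
side -0.14 26 s -0.138..-0.120 w -0.0019 z 0.0669
side -0.12 28 s -0.118..-0.100 w -0.0014 z 0.0663
side -0.1 34 s -0.100..-0.080 w 0.0009 z 0.0633
side -0.08 29 s -0.079..-0.061 w 0.0007 z 0.0630
side -0.06 27 s -0.060..-0.041 w 0.0013 z 0.0621
side -0.04 61 s -0.040..-0.020 w -0.0024 z 0.0726
side -0.02 32 s -0.019..-0.001 w -0.0043 z 0.0957
side -0.0 12 s 0.000..0.018 w 0.0032 z 0.0953
side 0.02 1 s 0.039..0.039 w -0.0098 z 0.0516
side 0.04 2 s 0.058..0.058 w -0.0066 z 0.0719
side 0.06 7 s 0.060..0.074 w -0.0034 z 0.0681
side 0.08 2 s 0.081..0.082 w 0.0008 z 0.0653
side 0.1 12 s 0.102..0.120 w -0.0038 z 0.0645
side 0.12 12 s 0.121..0.138 w -0.0040 z 0.0660
side 0.14 15 s 0.140..0.158 w -0.0058 z 0.0657
side 0.16 15 s 0.161..0.178 w -0.0036 z 0.0659
side 0.18 1 s 0.199..0.199 w -0.0060 z 0.0509
top -0.16 1 s -0.140..-0.140 w 0.0011 z 0.0677
top -0.14 15 s -0.138..-0.120 w 0.0018 z 0.0657
top -0.12 34 s -0.120..-0.101 w 0.0009 z 0.0666
top -0.1 33 s -0.100..-0.082 w 0.0006 z 0.0592
top -0.08 2 s -0.080..-0.077 w -0.0061 z 0.0630
top 0.08 17 s 0.081..0.100 w 0.0002 z 0.0658
top 0.1 19 s 0.101..0.119 w -0.0009 z 0.0667
top 0.12 17 s 0.120..0.139 w -0.0006 z 0.0664
top 0.14 19 s 0.141..0.158 w -0.0015 z 0.0666
top 0.16 18 s 0.160..0.178 w -0.0014 z 0.0658
top 0.18 6 s 0.180..0.200 w -0.0041 z 0.0649
```

>>> {"method": "drive_tool", "body": {"steps": [[[0,0,0.005,0,0.012],[0,0,0.008,0,0.012],[0,0,0.01,0,0.012],[0,0,0.012,0,0.012],[0,0,0.014,0,0.012],[0,0,0.016,0,0.012],[0,0,0.018,0,0.012],[0,0,0.019,0,0.012],[0,0,0.019,0,0.012]]]}}

```text
clock: 18.9
position: [0.5017, -0.0233, 0.0528]
tool_rot: [-1.346, 2.834, 0.0]
wrist_force: [1.3, 4.1, 4.6]
gripper_width: 0.0193
```

```bash
python3 go.py .4995 -.025 .051 230.8; python3 ends.py .02 .1;python3 brow.py 172 185 262 290 218 232 335 352
```

```text
t 18.9 pos [ 0.5017 -0.0233  0.0528] yaw -129.19 q7 2.51 F [1.31 4.12 4.59] w 0.0193 tilt 0.25
rel [0.0028 0.0006 0.0017] roll 0.0
side -0.16 8 s -0.149..-0.141 w -0.0022 z 0.0636
side -0.14 25 s -0.140..-0.121 w -0.0024 z 0.0634
side -0.12 41 s -0.118..-0.101 w -0.0036 z 0.0563
side -0.1 31 s -0.099..-0.080 w 0.0003 z 0.0531
side -0.08 27 s -0.079..-0.061 w 0.0000 z 0.0531
side -0.06 25 s -0.058..-0.040 w 0.0016 z 0.0519
side -0.04 56 s -0.039..-0.021 w -0.0019 z 0.0604
side -0.02 37 s -0.018..-0.000 w 0.0004 z 0.0815
side -0.0 17 s 0.000..0.012 w 0.0072 z 0.0811
side 0.04 1 s 0.057..0.057 w -0.0029 z 0.0505
side 0.06 6 s 0.066..0.077 w -0.0014 z 0.0416
side 0.08 2 s 0.085..0.087 w 0.0030 z 0.0391
side 0.1 7 s 0.109..0.119 w -0.0047 z 0.0367
side 0.12 12 s 0.122..0.140 w -0.0029 z 0.0346
side 0.14 12 s 0.142..0.160 w -0.0047 z 0.0340
side 0.16 10 s 0.160..0.177 w -0.0035 z 0.0312
side 0.18 41 s 0.181..0.199 w 0.0017 z 0.0428
top -0.16 3 s -0.143..-0.141 w 0.0020 z 0.0653
top -0.14 18 s -0.139..-0.120 w 0.0014 z 0.0618
top -0.12 35 s -0.119..-0.101 w 0.0009 z 0.0592
top -0.1 37 s -0.
[... 4202 characters left out ...]
 12/028  0/000  0/000 30/001 15/002 20/003 15/004 114/006 170/003 10/003 21/042
227 32/094 32/092 33/093 33/090 32/098 18/148 12/145 11/056  0/000  0/000  0/001 20/003 20/003 12/005 120/004  0/001 165/002
228 32/091 32/093 33/093 33/090 33/090 19/133 14/180 13/172 12/103 17/022  0/000  0/000 15/002 20/003 10/003  0/002 120/001
229 32/093 32/092 33/090 32/085 34/092 25/097 16/112 15/116 16/120 14/079 18/021  0/000  0/000 15/002 20/003 15/002 130/003
230 32/092 31/090 32/093 32/088 35/094 23/098 17/109 16/109 16/113 16/116 16/091 15/044 15/002  0/000  0/000 120/002 130/003
231 32/094 32/093 33/091 34/090 33/092 20/107 16/111 15/112 15/112 16/116 16/117 16/106 14/057 20/013  0/000  0/000 23/029
```

>>> {"method": "drive_tool", "body": {"steps": [[[0,0,-0.0015,0,0.012],[0,0.003,-0.0015,0,0.012],[0,0.005,-0.0015,0,0.012],[-0.003,0.005,-0.0015,0,0.012],[-0.006,0.005,-0.0015,0,0.012],[-0.01,0.005,-0.0015,0,0.012],[-0.01,0.005,-0.0015,0,0.012],[-0.01,0.005,-0.0015,0,0.012]]]}}

```text
clock: 19.85
position: [0.5018, -0.0136, 0.0525]
tool_rot: [1.346, -2.838, -0.001]
wrist_force: [0.1, -1.7, 3.8]
gripper_width: 0.0187
```

```bash
python3 go.py .4995 -.025 .051 230.8; python3 ends.py .02 .1|grep top;python3 brow.py 174 184 276 290 219 230 338 352
```

```text
t 19.85 pos [ 0.5018 -0.0136  0.0525] yaw -129.24 q7 2.49 F [ 0.08 -1.67  3.83] w 0.0187 tilt 0.06
rel [ 0.0102 -0.0054  0.0015] roll -0.0
top -0.16 2 s -0.143..-0.141 w 0.0008 z 0.0647
top -0.14 18 s -0.140..-0.120 w 0.0012 z 0.0625
top -0.12 35 s -0.119..-0.100 w 0.0001 z 0.0590
top -0.1 37 s -0.100..-0.081 w 0.0005 z 0.0511
top -0.08 10 s -0.080..-0.070 w -0.0051 z 0.0511
top 0.08 10 s 0.089..0.099 w 0.0013 z 0.0375
top 0.1 18 s 0.101..0.120 w 0.0006 z 0.0371
top 0.12 17 s 0.122..0.140 w 0.0003 z 0.0334
top 0.14 18 s 0.142..0.159 w 0.0006 z 0.0315
top 0.16 18 s 0.161..0.180 w 0.0012 z 0.0314
top 0.18 38 s 0.180..0.200 w 0.0006 z 0.0463
      276 277 278 279 280 281 282 283 284 285 286 287 288 289
174 16/119 19/175 28/180 18/180 14/172 15/171 15/173 15/174 15/173 15/175 15/174 15/174 15/173 15/174
175 14/137 16/172 17/168 16/166 16/165 16/168 16/169 14/175 14/176 14/175 14/175 15/176 15/174 14/173
176 17/148 16/172 14/179 14/177 13/177 14/168 14/172 13/181 13/179 14/178 14/183 14/183 13/183 13/184
177 16/153 15/176 15/176 14/179 13/159 16/120 15/113 15/106 16/114 16/120 15/129 15/1
[... 1130 characters left out ...]
0/003 120/002  9/008 18/067 15/148 16/181 18/136 23/080 22/079 22/080 22/083
224  0/000  0/000 20/003 20/003 10/003 113/005 150/002 16/027 17/123 19/125 23/084 23/082 22/081 22/081
225  0/000  0/000 15/002 20/003 20/003 20/003 111/008 130/003 135/002 20/062 22/083 23/086 23/085 23/085
226 11/057 105/002  0/000 30/001 20/003 10/003 20/003 15/002 150/002  0/002 20/025 23/074 22/086 22/083
227 13/177 11/077 18/015  0/000  0/000 15/002 10/003 20/003 10/003  0/004 150/001 20/012 22/066 23/086
228 14/172 13/178 11/097 16/028  0/000  0/000 30/002 15/004 10/003 10/003  0/000 110/003 140/003 23/062
229 16/111 16/116 16/119 16/093 15/046 15/002  0/000 15/002 15/004 15/002 135/002 125/006 15/021 24/068
```

>>> {"method": "drive_tool", "body": {"steps": [[[0,0,-0.002,0,0.012],[-0.004,0,-0.002,0,0.012],[-0.008,0,-0.002,0,0.012],[-0.012,0,-0.002,0,0.012],[-0.016,0,-0.002,0,0.012],[-0.02,0,-0.002,0,0.012],[-0.02,0,-0.002,0,0.012]]]}}

```text
clock: 20.7
position: [0.5153, 0.0017, 0.0547]
tool_rot: [-1.346, 2.838, -0.001]
wrist_force: [1.6, -4.6, -3.2]
gripper_width: 0.0191
```

```bash
python3 go.py .4995 -.025 .051 230.8; python3 ends.py .02 .1|grep top;python3 brow.py 174 184 276 290 223 238 340 354
```

```text
t 20.7 pos [0.5153 0.0017 0.0547] yaw -129.24 q7 2.46 F [ 1.63 -4.56 -3.16] w 0.0191 tilt 0.02
rel [ 0.0306 -0.0047  0.0037] roll -0.0
top -0.16 3 s -0.144..-0.141 w 0.0003 z 0.0642
top -0.14 21 s -0.139..-0.120 w 0.0004 z 0.0646
top -0.12 37 s -0.119..-0.100 w 0.0013 z 0.0604
top -0.1 34 s -0.100..-0.080 w 0.0007 z 0.0538
top -0.08 20 s -0.079..-0.063 w -0.0019 z 0.0534
top 0.08 2 s 0.097..0.099 w 0.0041 z 0.0384
top 0.1 17 s 0.101..0.119 w 0.0002 z 0.0395
top 0.12 18 s 0.120..0.138 w 0.0005 z 0.0365
top 0.14 19 s 0.140..0.159 w -0.0007 z 0.0351
top 0.16 38 s 0.160..0.179 w -0.0007 z 0.0465
top 0.18 3 s 0.181..0.185 w -0.0083 z 0.0447
      276 277 278 279 280 281 282 283 284 285 286 287 288 289
174 16/119 19/174 28/181 18/183 14/172 15/172 16/174 15/175 15/175 15/175 15/173 15/175 15/173 16/174
175 14/137 15/171 17/170 16/166 15/165 16/166 16/167 14/176 14/175 14/176 14/175 15/175 15/175 15/174
176 17/147 16/174 14/178 13/175 14/171 15/180 14/170 13/177 13/172 13/177 13/183 14/187 13/183 13/186
177 16/153 15/175 15/177 14/178 18/188 20/190 18/156 16/124 15/114 15/114 14/125 15/127 
[... 1521 characters left out ...]
/100 15/116 15/114 15/112 15/108 15/110 21/094 22/126 20/111 21/086 21/086 22/086 21/086
232 22/089 22/085 22/089 19/097 15/111 15/110 14/113 21/087 21/089 21/087 21/088 21/090 21/090 22/089
233 21/085 22/085 22/084 21/093 15/118 15/117 21/091 21/085 21/086 21/089 21/089 21/089 21/088 22/088
234 23/077 23/077 23/076 23/075 23/078 24/078 24/075 23/076 23/077 23/079 23/080 23/080 23/081 24/078
235 24/078 24/078 23/074 23/072 23/072 24/073 24/073 24/074 23/074 23/074 23/073 23/074 24/078 25/075
236 23/081 22/082 23/082 23/082 23/081 23/080 23/081 23/080 23/080 23/082 23/081 22/080 23/080 24/072
237 23/083 23/083 22/083 23/083 22/082 22/082 23/082 22/082 23/081 23/082 23/082 23/083 23/082 24/077
```

Run:
```python
from h import *
c=cam('top'); a=onz(c,229.6,347.8,.061); b=onz(c,178.8,281.6,.032); print(a,b,np.linalg.norm(a-b), 'yaw',np.degrees(np.arctan2(b[1]-a[1],b[0]-a[0])))
s=onz(c,223.6,341.8,.05); print('seat near right',s, 'dist seat-nose',np.linalg.norm((s-b)[:2]))
```

```text
[ 0.42556622 -0.1055111   0.061     ] [0.61494909 0.12451538 0.032     ] 0.29936441470885594 yaw 50.53506647423965
seat near right [ 0.44719185 -0.08598514  0.05      ] dist seat-nose 0.2691708733482679
```

>>> {"method": "drive_tool", "body": {"steps": [[[-0.004,0,0,0,0.012],[-0.008,0,0,-0.2,0.012],[-0.012,-0.0005,0,-0.4,0.012],[-0.016,-0.001,0,-0.5,0.012],[-0.02,-0.0015,0,-0.6,0.012],[-0.024,-0.0015,0,-0.6,0.012],[-0.024,-0.0015,0,-0.6,0.012]]]}}

```text
clock: 21.6
position: [0.5313, 0.0189, 0.0546]
tool_rot: [1.361, -2.831, 0.001]
wrist_force: [-0.4, -6.6, -3.6]
gripper_width: 0.0188
```

```bash
python3 go.py .4995 -.025 .051 230.8; python3 ends.py .02 .1|grep top;python3 brow.py 174 184 276 290 218 231 335 352
```

```text
t 21.6 pos [0.5313 0.0189 0.0546] yaw -128.64 q7 2.45 F [-0.38 -6.56 -3.59] w 0.0188 tilt 0.05
rel [ 0.0541 -0.0026  0.0037] roll 0.6
top -0.16 25 s -0.155..-0.140 w 0.0008 z 0.0460
top -0.14 31 s -0.140..-0.120 w 0.0014 z 0.0627
top -0.12 34 s -0.119..-0.100 w 0.0012 z 0.0622
top -0.1 33 s -0.099..-0.080 w 0.0009 z 0.0552
top -0.08 30 s -0.080..-0.061 w 0.0004 z 0.0555
top -0.06 4 s -0.059..-0.055 w -0.0062 z 0.0593
top 0.1 12 s 0.106..0.120 w 0.0010 z 0.0386
top 0.12 24 s 0.121..0.140 w 0.0004 z 0.0378
top 0.14 33 s 0.141..0.160 w -0.0018 z 0.0458
top 0.18 1 s 0.197..0.197 w -0.0089 z 0.0215
      276 277 278 279 280 281 282 283 284 285 286 287 288 289
174 16/121 19/174 28/181 18/183 14/173 15/174 16/173 15/174 15/174 15/175 15/175 15/176 14/177 16/159
175 14/136 15/173 17/166 16/164 15/164 16/168 16/168 14/175 14/175 14/175 14/176 15/177 14/179 21/118
176 17/145 16/173 13/178 14/176 14/173 17/181 14/167 12/167 13/173 13/175 14/185 14/182 16/154 37/090
177 16/154 15/178 15/175 14/177 19/191 21/197 18/155 16/125 16/112 15/116 14/125 16/130 31/088 36/091
178 16/151 15/177 14/176 15/1
[... 1561 characters left out ...]
4 14/177 20/186 25/186 29/181 25/179 19/164 16/162 15/119 23/081 23/082 23/082 23/082
226 16/172 16/175 16/179 16/176 16/174 14/176 13/178 17/184 21/188 25/184 30/168 17/158 18/102 23/077 23/078 23/081 23/081
227 15/176 15/176 15/174 15/175 15/177 15/175 14/180 13/177 15/177 21/178 28/176 20/158 19/102 23/081 23/081 23/083 23/082
228 14/163 14/160 14/159 14/161 14/172 14/173 14/175 14/168 18/150 18/147 18/145 18/127 21/092 24/070 24/071 24/070 24/070
229 15/106 15/107 16/107 16/106 16/106 16/107 16/107 15/108 15/110 14/111 16/105 23/076 24/070 24/071 24/070 25/069 25/070
230 21/092 15/111 15/109 15/110 15/109 15/112 23/087 23/085 20/094 15/112 22/091 22/085 22/086 22/084 23/081 22/080 23/080
```

>>> {"method": "drive_tool", "body": {"steps": [[[0,-0.001,0,0,0.012],[-0.001,-0.002,0,0,0.012],[-0.003,-0.002,0,0,0.012],[-0.005,-0.002,0,0,0.012],[-0.005,-0.002,0,0,0.012]]]}}

```text
clock: 22.25
position: [0.5357, 0.0212, 0.0546]
tool_rot: [1.361, -2.831, 0.001]
wrist_force: [-0.8, -7.0, -3.6]
gripper_width: 0.0193
```

```bash
python3 go.py .4995 -.025 .051 230.8; python3 ends.py .02 .1|grep top;python3 brow.py 174 182 276 288 218 229 335 350
python3 - <<'E'
from h import *
c=cam('side'); a=c['frame'][220:260,290:330]
c=cam('top'); b=c['frame'][205:235,325:355]; e=c['frame'][168:193,272:297]
f=lambda x:cv2.resize(x,(390,390),interpolation=cv2.INTER_CUBIC)
cv2.imwrite('pics/t6.png',np.hstack([f(a),f(b)])[...,::-1])
E
```

```text
t 22.25 pos [0.5357 0.0212 0.0546] yaw -128.65 q7 2.44 F [-0.81 -6.96 -3.56] w 0.0193 tilt 0.07
rel [ 0.0587 -0.0006  0.0037] roll 0.5
top -0.16 33 s -0.160..-0.140 w 0.0017 z 0.0453
top -0.14 24 s -0.140..-0.121 w 0.0016 z 0.0628
top -0.12 34 s -0.120..-0.100 w 0.0017 z 0.0631
top -0.1 33 s -0.100..-0.080 w 0.0008 z 0.0531
top -0.08 32 s -0.079..-0.060 w 0.0006 z 0.0566
top -0.06 5 s -0.059..-0.054 w -0.0057 z 0.0564
top 0.1 8 s 0.106..0.119 w 0.0024 z 0.0386
top 0.12 31 s 0.120..0.140 w -0.0005 z 0.0395
top 0.14 25 s 0.141..0.156 w -0.0020 z 0.0471
      276 277 278 279 280 281 282 283 284 285 286 287
174 16/119 19/176 28/180 18/180 14/172 15/173 16/175 15/175 15/175 15/174 15/177 14/170
175 14/137 15/171 17/168 16/166 15/164 16/165 16/167 14/172 14/174 14/177 14/177 18/143
176 16/150 16/173 13/177 14/176 15/179 18/186 15/176 14/179 12/178 13/180 14/172 30/096
177 15/155 15/177 14/177 15/180 20/194 22/192 20/177 19/165 17/138 15/124 17/121 38/078
178 16/149 15/178 14/175 15/177 20/194 21/197 22/198 23/192 20/177 18/136 16/109 33/081
179 15/128 14/173 14/175 14/177 16/176 20/179 23/
[... 785 characters left out ...]
/174 15/172 15/175 15/171 17/133 23/081 23/082
223 16/108 16/080 15/062 21/088 23/100 26/135 28/176 30/174 29/175 16/173 15/170 16/169 18/131 23/078 23/079
224 14/130 15/128 14/119 14/120 15/110 17/112 23/147 30/176 28/180 16/170 18/148 17/158 19/118 23/077 23/079
225 15/175 16/176 15/177 15/176 15/170 14/166 14/172 17/187 16/181 17/163 19/162 16/162 15/118 23/081 23/081
226 16/170 16/175 16/175 16/174 16/174 15/173 15/172 15/172 15/176 23/179 30/169 18/158 18/102 23/076 23/079
227 15/176 15/174 15/174 15/175 15/178 15/176 15/174 15/177 15/175 21/179 28/176 20/158 19/103 23/080 23/081
228 14/161 14/160 14/160 14/161 13/172 14/175 13/175 14/168 18/150 18/147 19/145 18/127 21/092 24/070 24/071
```

View pics/t6.png

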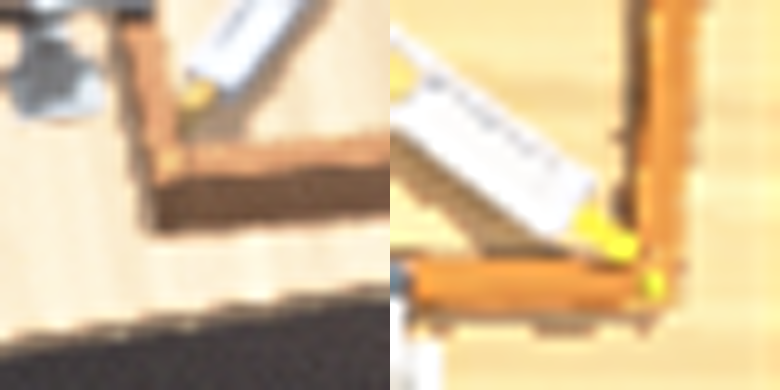

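>>> {"method": "drive_tool", "body": {"steps": [[[-0.001,-0.001,0,0,0.012],[-0.002,-0.001,0,0,0.012],[-0.003,-0.001,0,0,0.012],[-0.003,-0.001,0.002,0,0.012],[-0.003,-0.001,0.004,0,0.012],[-0.003,-0.001,0.004,0,0.012]]]}}

```text
clock: 23.1
position: [0.5381, 0.0231, 0.0506]
tool_rot: [1.361, -2.83, 0.0]
wrist_force: [-1.1, -5.0, -1.8]
gripper_width: 0.0191
```

```bash
python3 go.py .4995 -.025 .051 230.8; python3 ends.py .02 .1;python3 brow.py 174 182 276 288 219 228 335 350
```

```text
t 23.1 pos [0.5381 0.0231 0.0506] yaw -128.65 q7 2.44 F [-1.14 -5.   -1.79] w 0.0191 tilt 0.07
rel [ 0.0617  0.0001 -0.0004] roll 0.6
side -0.18 28 s -0.172..-0.160 w -0.0023 z 0.0385
side -0.16 35 s -0.160..-0.141 w -0.0005 z 0.0500
side -0.14 25 s -0.138..-0.121 w -0.0024 z 0.0603
side -0.12 22 s -0.119..-0.100 w -0.0018 z 0.0577
side -0.1 24 s -0.100..-0.081 w 0.0005 z 0.0540
side -0.08 28 s -0.080..-0.061 w -0.0008 z 0.0543
side -0.06 26 s -0.059..-0.040 w -0.0030 z 0.0515
side -0.04 52 s -0.038..-0.021 w -0.0020 z 0.0603
side -0.02 41 s -0.019..-0.001 w -0.0027 z 0.0793
side -0.0 14 s 0.000..0.015 w 0.0049 z 0.0784
side 0.02 1 s 0.020..0.020 w 0.0065 z 0.0732
side 0.04 2 s 0.044..0.058 w -0.0082 z 0.0405
side 0.06 6 s 0.061..0.079 w -0.0010 z 0.0382
side 0.08 4 s 0.081..0.090 w 0.0001 z 0.0390
side 0.1 1 s 0.115..0.115 w -0.0090 z 0.0379
side 0.12 31 s 0.122..0.137 w 0.0005 z 0.0454
side 0.14 7 s 0.141..0.148 w -0.0029 z 0.0465
top -0.18 3 s -0.163..-0.160 w 0.0060 z 0.0429
top -0.16 36 s -0.159..-0.140 w 0.0007 z 0.0471
top -0.14 19 s -0.139..-0.120 w 0.0021 z 0.0606
top -0.12 
[... 1423 characters left out ...]
/162 17/165 16/172 16/171 17/132 23/080 22/080
222 15/077 14/029 14/065 23/104 27/132 29/171 28/179 26/171 18/170 15/170 16/174 15/172 17/133 23/081 23/083
223 16/107 16/098 16/104 15/109 25/083 24/117 25/179 28/183 19/184 15/171 16/171 16/169 18/130 23/077 22/078
224 15/128 14/127 14/126 14/122 13/117 16/129 20/140 22/157 15/177 14/167 18/148 17/159 19/117 24/077 23/079
225 15/174 15/174 15/175 15/175 15/172 17/164 18/157 18/162 17/162 17/162 19/162 16/162 15/119 23/082 23/082
226 16/171 16/173 16/174 16/173 16/173 16/172 16/172 16/171 16/174 23/181 30/169 18/158 18/102 23/078 23/079
227 15/176 15/175 15/174 15/176 14/178 15/176 15/177 15/176 15/175 21/180 28/176 20/155 19/102 23/081 23/081
```

>>> {"method": "drive_tool", "body": {"steps": [[[0,0,-0.002,0,0.012],[-0.001,0.0005,-0.002,0,0.012],[-0.002,0.001,-0.002,0,0.012],[-0.002,0.001,-0.002,0,0.012],[-0.002,0.001,0,0,0.012],[-0.002,0.001,0.002,0,0.012],[-0.002,0.001,0.004,0,0.012],[-0.002,0.001,0.004,0,0.012]]]}}

```text
clock: 24.05
position: [0.5389, 0.0248, 0.0467]
tool_rot: [1.36, -2.831, 0.001]
wrist_force: [-1.0, -5.5, -4.1]
gripper_width: 0.0188
```

```bash
python3 go.py .4995 -.025 .051 230.8; python3 ends.py .02 .1|grep -E -- '-0.1|0.1';python3 brow.py 174 182 276 288 219 228 335 350
```

```text
t 24.05 pos [0.5389 0.0248 0.0467] yaw -128.69 q7 2.44 F [-0.96 -5.48 -4.06] w 0.0188 tilt 0.06
rel [ 0.0635 -0.0004 -0.0043] roll 0.5
side -0.18 32 s -0.172..-0.160 w -0.0022 z 0.0385
side -0.16 30 s -0.160..-0.143 w 0.0000 z 0.0491
side -0.14 25 s -0.140..-0.120 w -0.0022 z 0.0556
side -0.12 26 s -0.119..-0.101 w -0.0014 z 0.0544
side -0.1 23 s -0.100..-0.081 w 0.0010 z 0.0478
side -0.08 30 s -0.079..-0.061 w -0.0021 z 0.0495
side -0.06 27 s -0.059..-0.040 w -0.0019 z 0.0480
side -0.0 17 s 0.001..0.018 w 0.0059 z 0.0751
side 0.08 4 s 0.080..0.090 w 0.0016 z 0.0357
side 0.1 1 s 0.117..0.117 w -0.0035 z 0.0318
side 0.12 35 s 0.121..0.139 w -0.0002 z 0.0427
side 0.14 4 s 0.142..0.145 w -0.0024 z 0.0472
top -0.18 5 s -0.165..-0.160 w 0.0049 z 0.0458
top -0.16 35 s -0.159..-0.140 w 0.0005 z 0.0467
top -0.14 17 s -0.138..-0.121 w 0.0012 z 0.0561
top -0.12 34 s -0.120..-0.100 w 0.0015 z 0.0540
top -0.1 32 s -0.100..-0.080 w 0.0004 z 0.0471
top 0.1 9 s 0.108..0.120 w 0.0011 z 0.0341
top 0.12 35 s 0.121..0.139 w -0.0003 z 0.0421
top 0.14 15 s 0.140..0.151 w -0.0031 z 0.0480
      276 277 27
[... 1092 characters left out ...]
/161 17/166 16/172 15/170 17/132 23/079 22/080
222 16/056 13/034 16/111 22/132 28/148 28/177 29/167 23/161 14/166 15/172 16/173 15/170 17/133 23/081 23/081
223 16/106 16/096 16/106 15/106 24/090 26/157 29/177 25/191 16/186 15/172 16/170 16/171 18/130 23/078 22/079
224 15/118 14/125 14/121 13/120 13/115 17/134 19/142 18/154 13/174 15/167 18/148 17/159 19/118 23/077 23/078
225 16/169 15/173 15/175 15/175 15/172 17/164 18/159 17/162 17/164 17/162 19/163 16/164 15/119 23/082 23/080
226 16/173 16/175 16/174 16/173 16/171 16/172 16/170 16/170 16/173 23/179 30/168 18/158 18/102 23/076 23/079
227 15/174 15/177 15/174 15/175 14/177 15/175 15/177 15/176 15/175 22/179 28/176 20/159 19/102 23/081 23/081
```

>>> {"method": "drive_tool", "body": {"steps": [[[0,0,0.002,0,0.012],[0,0,0.004,0,0.012],[0,0,0.006,0,0.012],[0,0,0.008,0,0.012],[0,0,0.008,0,0.012]]]}}

```text
clock: 24.7
position: [0.5389, 0.0249, 0.0387]
tool_rot: [1.36, -2.831, 0.001]
wrist_force: [-0.9, -6.3, -2.5]
gripper_width: 0.0189
```

```bash
python3 go.py .4995 -.025 .051 230.8; python3 ends.py .02 .1|grep -E -- '-0.1|0.1'|grep top;python3 brow.py 174 176 276 281 219 226 335 347
```

```text
t 24.7 pos [0.5389 0.0249 0.0387] yaw -128.69 q7 2.44 F [-0.86 -6.28 -2.54] w 0.0189 tilt 0.05
rel [ 0.0636 -0.0004 -0.0123] roll 0.5
top -0.18 5 s -0.165..-0.160 w 0.0050 z 0.0476
top -0.16 37 s -0.159..-0.140 w 0.0001 z 0.0470
top -0.14 18 s -0.138..-0.120 w 0.0012 z 0.0496
top -0.12 33 s -0.119..-0.100 w 0.0011 z 0.0452
top -0.1 33 s -0.100..-0.080 w 0.0011 z 0.0375
top -0.08 29 s -0.080..-0.061 w 0.0005 z 0.0419
top 0.1 7 s 0.110..0.119 w 0.0013 z 0.0225
top 0.12 36 s 0.120..0.140 w -0.0010 z 0.0448
top 0.14 16 s 0.140..0.157 w -0.0026 z 0.0473
      276 277 278 279 280
174 16/119 19/175 28/180 17/181 14/173
175 14/136 15/173 17/169 16/165 16/165
      335 336 337 338 339 340 341 342 343 344 345 346
219 15/002 150/001 126/005  0/005 22/065 25/063 22/084 14/110 14/156 17/171 15/172 15/174
220  0/000 120/002 19/014 27/138 26/121 23/084 19/096 14/106 14/167 17/167 15/172 15/164
221  0/000  0/000 27/090 29/182 28/175 28/137 23/115 16/113 14/165 17/164 16/173 15/171
222 14/042 13/031 18/113 21/161 26/188 29/174 29/167 23/159 15/165 15/172 16/173 15/170
223 16/105 16/099 15/104 15/106 20/145 26/167 30/175 25/173 15/180 15/173 16/170 16/170
224 16/115 15/116 14/121 13/118 13/120 17/139 20/157 17/140 13/174 15/168 18/148 17/158
225 16/168 16/170 15/175 15/173 15/171 17/162 18/162 17/161 17/163 18/161 19/163 16/163
```

>>> {"method": "drive_tool", "body": {"steps": [[[0,0,0.002,0,0.012],[0,0,0.004,0,0.012],[0,0,0.006,0,0.012],[0,0,0.008,0,0.012],[0,0,0.01,0,0.012],[0,0,0.012,0,0.012],[0,0,0.012,0,0.012]]]}}

```text
clock: 25.55
position: [0.5404, 0.0258, 0.0281]
tool_rot: [-1.359, 2.829, -0.001]
wrist_force: [-1.9, -5.7, 3.5]
gripper_width: 0.0194
```

```bash
python3 go.py .4995 -.025 .051 230.8; python3 ends.py .014 .1|grep -E -- '-0.1|0.1'|grep top;python3 brow.py 174 176 276 281 219 226 335 347
```

```text
t 25.55 pos [0.5404 0.0258 0.0281] yaw -128.67 q7 2.45 F [-1.87 -5.71  3.53] w 0.0194 tilt 0.17
rel [ 0.0652  0.0001 -0.0231] roll 0.5
top -0.18 9 s -0.180..-0.160 w 0.0037 z 0.0469
top -0.16 34 s -0.160..-0.141 w -0.0010 z 0.0453
top -0.14 15 s -0.140..-0.121 w 0.0013 z 0.0287
top -0.12 33 s -0.120..-0.101 w 0.0012 z 0.0264
top -0.1 33 s -0.100..-0.080 w 0.0007 z 0.0213
top -0.08 33 s -0.080..-0.060 w 0.0001 z 0.0250
top 0.1 11 s 0.108..0.118 w 0.0012 z 0.0216
top 0.12 41 s 0.120..0.140 w -0.0009 z 0.0430
top 0.14 16 s 0.140..0.158 w -0.0024 z 0.0451
top 0.16 3 s 0.164..0.172 w 0.0009 z 0.0144
top 0.18 2 s 0.184..0.192 w 0.0079 z 0.0151
      276 277 278 279 280
174 17/121 19/174 28/180 17/180 14/172
175 14/138 15/171 17/169 16/165 15/166
      335 336 337 338 339 340 341 342 343 344 345 346
219 135/002 128/004 25/019 27/075 26/063 25/060 22/082 15/112 14/154 16/171 15/173 15/174
220 120/001 24/028 29/143 29/159 27/111 23/083 19/097 14/109 14/164 17/169 16/172 15/165
221 120/004 21/074 27/163 30/176 30/161 30/129 26/114 16/109 14/163 17/166 16/172 15/171
222 19/073 22/087 17/122 24/165 30/172 30/167 30/158 20/118 13/165 15/173 16/174 15/170
223 24/076 25/072 21/085 15/106 21/134 29/166 26/149 17/106 12/171 15/174 16/170 16/170
224 17/110 16/107 16/107 14/109 13/113 16/113 15/109 13/114 13/172 15/167 18/149 17/157
225 15/170 16/171 15/171 15/170 15/171 18/158 18/160 18/162 17/166 18/165 19/162 16/163
```

>>> {"method": "drive_tool", "body": {"steps": [[[0,0,0.001,0,0.012],[0,0,0.002,0,0.012],[0,0,0.002,0,0.012],[0,0,0.002,0,0.03],[0,0,0.002,0,0.04],[0,0,0.002,0,0.04],[0,0,0.002,0,0.04],[0,0,0.002,0,0.04]]]}}

```text
clock: 26.5
position: [0.539, 0.0263, 0.0248]
tool_rot: [-1.362, 2.831, 0.001]
wrist_force: [-0.3, -0.2, 0.0]
gripper_width: 0.0402
```

```bash
python3 go.py .4995 -.025 .051 230.8; python3 ends.py .014 .1|grep -E -- '-0.1|0.1'|grep top;python3 brow.py 173 183 276 289 219 226 335 347
```

```text
t 26.5 pos [0.539  0.0263 0.0248] yaw -128.61 q7 2.45 F [-0.28 -0.23  0.03] w 0.0402 tilt 0.02
rel [ 0.0647 -0.0011 -0.0263] roll 0.6
top -0.18 10 s -0.174..-0.161 w 0.0033 z 0.0464
top -0.16 39 s -0.160..-0.140 w -0.0001 z 0.0454
top -0.14 23 s -0.140..-0.120 w 0.0005 z 0.0219
top -0.12 25 s -0.119..-0.100 w -0.0014 z 0.0195
top -0.1 19 s -0.099..-0.081 w -0.0034 z 0.0206
top 0.1 10 s 0.106..0.119 w 0.0011 z 0.0211
top 0.12 39 s 0.120..0.139 w -0.0017 z 0.0435
top 0.14 18 s 0.140..0.159 w -0.0005 z 0.0455
top 0.16 6 s 0.160..0.169 w 0.0023 z 0.0152
top 0.18 11 s 0.182..0.199 w 0.0009 z 0.0151
      276 277 278 279 280 281 282 283 284 285 286 287 288
173 16/122 19/176 23/180 16/176 15/176 15/176 15/177 16/176 16/175 16/176 15/177 14/169 29/096
174 16/119 19/174 28/179 18/181 14/174 15/174 15/173 15/175 15/175 15/176 14/179 18/144 36/087
175 14/137 15/173 17/169 16/166 15/166 16/165 16/167 14/175 14/176 13/176 14/174 25/104 38/090
176 16/152 15/177 13/177 14/176 13/174 14/172 14/180 12/169 12/177 13/177 16/147 39/090 34/092
177 15/154 14/177 14/177 14/178 17/187 21/198 21/189 17/136 1
[... 484 characters left out ...]
112 22/103 35/092 34/094
      335 336 337 338 339 340 341 342 343 344 345 346
219 20/003 20/003  0/001 120/004 16/015 25/061 22/086 14/110 14/155 17/171 15/173 15/174
220 30/001  0/001 120/003 128/004 26/062 23/085 19/098 14/108 15/167 17/169 16/172 15/165
221 105/002 120/001 120/002 30/058 30/146 28/117 21/098 15/104 14/161 17/165 16/172 15/170
222 18/031 90/002 19/008 27/129 30/178 30/167 28/152 21/137 14/163 15/173 16/172 15/172
223 22/083 20/068 23/071 23/091 25/139 29/174 29/182 22/192 14/184 15/172 16/170 16/171
224 17/111 16/112 16/111 15/108 14/110 17/120 23/177 20/194 15/180 15/167 18/147 17/159
225 16/171 16/172 15/171 15/171 15/166 17/159 18/161 18/162 17/163 17/161 19/162 16/162
```

>>> {"method": "drive_tool", "body": {"steps": [[[0,0,-0.02,0,0.04],[0,0,-0.05,0,0.04],[0,0,-0.1,0,0.04],[0,0,-0.13,0,0.04],[0.04,0,-0.13,8,0.03],[0.08,0,-0.13,16,0.02],[0.12,0,-0.13,24,0.01],[0.16,0,-0.13,32,0],[0.18,0,-0.13,40,0],[0.18,0,-0.13,48,0]]]}}

```text
clock: 27.65
position: [0.4246, -0.1176, 0.1549]
tool_rot: [-0.075, 3.141, 0.001]
wrist_force: [0.2, 0.3, 0.5]
gripper_width: -0.0001
```

```bash
cat > pins.py <<'E'
from fit import *
def pins(n=4):
    g=0
    for i in range(n):
        c=cam('top'); g=g+c['frame'].astype(float)
    g/=n; w=np.clip(g[...,1]-.60*g[...,0],0,None)   # brass: G/R high vs oak
    P={}
    for k,(r,q) in dict(nl=(225,273),nr=(226.5,345),fl=F.get('fl',(174,278)),fr=F.get('fr',(175,349))).items():
        r0,q0=int(round(r)),int(round(q))
        for it in range(1):
            p=w[r0-1:r0+2,q0-1:q0+2].copy(); p-=p.min(); rr,kk=np.mgrid[r0-1:r0+2,q0-1:q0+2]
        rc,kc=(p*rr).sum()/p.sum(),(p*kk).sum()/p.sum(); P[k]=onz(c,rc,kc,.048)[:2]; print(k,round(rc,2),round(kc,2),P[k].round(4))
    y=P['nl']-P['nr']; L=np.linalg.norm(y); y/=L; x=np.array([y[1],-y[0]])
    d=(P['fl']+P['fr'])/2-(P['nl']+P['nr'])/2; yf=P['fl']-P['fr']
    print('near len',L.round(4),'far len',np.linalg.norm(yf).round(4),'yaw near',np.degrees(np.arctan2(-y[0],y[1])).round(2),'far',np.degrees(np.arctan2(-yf[0],yf[1])).round(2),'dx',(d@x).round(4),'s(near axis)',(d@y).round(4))
    for nm,a in(('avg',np.arctan2(-(y[0]*L+yf[0]),y[1]*L+yf[1])),('board',-.0495)):
        ya=np.array([-np.sin(a),np.cos(a)]); print(nm,'s',(d@ya).round(4))
F={}
if __name__=='__main__':
    import sys
    if len(sys.argv)>1: v=list(map(float,sys.argv[1:])); F={'fl':v[:2],'fr':v[2:]}
    pins()
E
python3 go.py .62 -.165 .15 87.3; python3 pins.py
python3 - <<'E'
from fit import *
c=cam('top')
T,m,e=fit(c,[.533,.0255,-.047,-.0128],'frame',ws=(2.5,1.5)); print('F',T.round(4),m,round(e,2))
E
```

```text
t 27.65 pos [ 0.4246 -0.1176  0.1549] yaw -177.28 q7 1.79 F [0.17 0.32 0.51] w -0.0001 tilt 0.03
rel [-0.1929 -0.0566  0.0049] roll 95.4
nl 224.95 272.93 [0.4494 0.1567]
nr 226.26 345.44 [ 0.4375 -0.0986]
fl 173.77 277.85 [0.6311 0.1359]
fr 174.75 349.12 [ 0.6201 -0.1181]
near len 0.2555 far len 0.2542 yaw near -2.67 far -2.49 dx 0.1829 s(near axis) -0.0116
avg s -0.0119
board s -0.0111fit.py:15: RuntimeWarning: invalid value encountered in divide
  gg=gr*m; off=(gg*o).sum(1)/gg.sum(1); return off
Traceback (most recent call last):
  File "fit.py", line 35, in fit
    s=least_squares(res,np.zeros(len(T)),loss='soft_l1',f_scale=.3,x_scale=1e-3); T=T+s.x
ValueError: Residuals are not finite in the initial point.
```

>>> {"method": "drive_tool", "body": {"steps": [[[-0.04,-0.01,0,8.5,0],[-0.08,-0.02,0,17,0],[-0.12,-0.03,0,25.5,0],[-0.15,-0.04,0,34,0],[-0.17,-0.05,0,42.5,0],[-0.193,-0.057,0,51,0],[-0.193,-0.057,0,59.5,0],[-0.193,-0.057,0,68,0],[-0.193,-0.057,0,76.5,0],[-0.193,-0.057,0,85,0]]]}}

```text
clock: 28.9
position: [0.623, -0.1594, 0.1541]
tool_rot: [-2.056, -2.375, 0.001]
wrist_force: [-0.3, -1.0, -0.7]
gripper_width: -0.0001
```

>>> {"method": "drive_tool", "body": {"steps": [[[0,0,0,8.5,0],[0,0,0,10.4,0],[0,0,0.04,10.4,0],[0,0,0.08,10.4,0],[0,0,0.11,10.4,0],[0,0,0.132,10.4,0],[0,0,0.132,10.4,0],[0,0,0.132,10.4,0]]]}}

```text
clock: 29.7
position: [0.6229, -0.1599, 0.0228]
tool_rot: [-2.258, -2.184, 0.001]
wrist_force: [-0.2, -0.1, 0.5]
gripper_width: 0.0003
```

```bash
python3 go.py .6188 -.136 .022 87.4
```

```text
t 29.7 pos [ 0.6229 -0.1599  0.0228] yaw 88.08 q7 0.43 F [-0.18 -0.07  0.5 ] w 0.0003 tilt 0.04
rel [ 0.0238 -0.0049  0.0008] roll 0.7
```

>>> {"method": "drive_tool", "body": {"steps": [[[0.005,-0.003,0,0,0],[0.01,-0.003,0,0,0],[0.014,-0.003,0,0,0],[0.017,-0.003,0,0,0],[0.019,-0.003,0,0,0],[0.02,-0.003,0,0,0],[0.021,-0.003,0,0,0],[0.022,-0.003,0,0,0]]]}}

```text
clock: 30.5
position: [0.6203, -0.1391, 0.0228]
tool_rot: [2.261, 2.18, -0.001]
wrist_force: [-0.2, -2.4, 0.3]
gripper_width: -0.0002
```

>>> {"method": "drive_tool", "body": {"steps": [[[0.001,0,0,0,0],[0.002,0,0,0,0],[0.003,0,0,0,0],[0.004,0,0,0,0],[0.004,0,0,0,0]]]}}

```text
clock: 31.0
position: [0.6204, -0.1374, 0.023]
tool_rot: [2.261, 2.177, -0.003]
wrist_force: [0.7, -5.7, -0.9]
gripper_width: -0.0003
```

```bash
python3 go.py .6188 -.136 .022 87.4; python3 brow.py 171 180 274 283 171 180 344 354
```

```text
t 31.0 pos [ 0.6204 -0.1374  0.023 ] yaw 87.84 q7 0.38 F [ 0.72 -5.74 -0.91] w -0.0003 tilt 0.21
rel [ 0.0013 -0.0017  0.001 ] roll 0.4
      274 275 276 277 278 279 280 281 282
171 23/079 24/079 24/079 24/079 23/077 24/076 24/076 24/076 24/076
172 22/080 21/094 19/126 18/145 18/144 17/143 17/145 17/145 17/145
173 22/083 20/100 17/155 23/179 22/177 16/176 15/175 16/176 15/177
174 23/081 20/099 16/154 21/185 20/183 15/172 15/172 15/174 15/174
175 22/084 20/094 17/130 16/170 16/163 15/168 15/169 16/167 16/167
176 22/088 20/102 20/152 16/157 14/124 13/164 13/180 15/182 13/171
177 19/097 15/124 15/174 15/175 14/169 14/175 20/193 22/193 19/165
178 21/089 15/121 15/172 15/175 14/176 16/177 24/188 29/180 24/190
179 22/091 15/121 15/172 15/175 14/176 14/175 18/151 22/155 27/181
      344 345 346 347 348 349 350 351 352 353
171 32/092 32/091 32/089 32/093 33/094 33/096 32/094 33/092 32/089 32/095
172 34/091 32/092 33/093 32/092 32/092 34/091 33/091 33/093 32/091 33/092
173 33/090 33/092 32/093 32/091 32/093 32/091 32/091 32/092 33/092 31/097
174 33/091 33/096 33/090 33/093 33/095 33/092 33/091 32/089 33/091 31/092
175 32/097 32/094 32/089 33/094 32/095 32/093 33/092 33/093 33/095 32/092
176 32/091 32/089 33/094 33/094 32/093 32/092 32/087 33/092 31/095 33/094
177 33/092 33/089 32/094 34/091 32/091 34/095 32/092 33/092 31/089 32/091
178 32/096 33/093 32/093 32/094 32/090 34/091 33/095 31/095 31/095 32/091
179 33/090 32/089 34/094 32/097 33/092 32/091 32/093 31/095 33/093 33/092
```

>>> {"method": "drive_tool", "body": {"steps": [[[0.001,0,0,0,0],[0.002,0,0,0,0],[0.003,0,0,0,0],[0.004,0,0,0,0],[0.005,0,0,0,0],[0.006,0,0,0,0],[0.006,0,0,0,0]]]}}

```text
clock: 31.75
position: [0.621, -0.1318, 0.0231]
tool_rot: [2.26, 2.176, -0.003]
wrist_force: [0.3, -6.3, -0.4]
gripper_width: -0.0001
```

```bash
python3 go.py .6188 -.136 .022 87.4; python3 brow.py 172 180 271 283
```

```text
t 31.75 pos [ 0.621  -0.1318  0.0231] yaw 87.83 q7 0.37 F [ 0.31 -6.29 -0.42] w -0.0001 tilt 0.25
rel [-0.0043 -0.002   0.0012] roll 0.4
      271 272 273 274 275 276 277 278 279 280 281 282
172 23/079 23/079 22/085 17/111 17/117 17/116 16/120 17/145 17/146 18/144 17/145 17/144
173 22/080 22/082 21/093 17/120 20/171 24/178 16/173 15/177 15/176 15/176 15/176 15/175
174 23/079 23/080 20/096 14/139 17/177 25/181 19/173 15/174 15/174 15/174 15/175 15/175
175 22/085 22/086 18/099 15/147 19/160 20/152 18/154 15/172 15/171 15/172 15/170 15/170
176 21/089 21/090 18/100 14/155 17/166 17/169 15/171 13/179 14/177 14/185 12/173 12/173
177 22/089 22/088 18/101 14/162 15/176 15/173 13/177 16/185 22/195 21/193 19/160 20/157
178 22/085 22/084 19/098 14/162 15/178 15/174 14/179 21/183 26/188 30/176 26/176 30/168
179 22/088 22/087 19/101 14/163 15/176 15/171 15/174 14/157 20/143 23/176 29/173 30/172
```

>>> {"method": "drive_tool", "body": {"steps": [[[0.001,0,0,0,0],[0.002,0,0,0,0],[0.003,0,0,0,0],[0.004,0,0,0,0],[0.004,0,0,0,0],[0.004,0,0,0,0]]]}}

```text
clock: 32.4
position: [0.6212, -0.1279, 0.0231]
tool_rot: [2.26, 2.176, -0.003]
wrist_force: [1.2, -6.1, -1.1]
gripper_width: -0.0003
```

>>> {"method": "drive_tool", "body": {"steps": [[[-0.01,0,0,0,0],[-0.03,0,0,0,0],[-0.03,0,-0.05,0,0],[-0.03,0,-0.1,0,0],[-0.05,0,-0.13,0,0],[-0.09,0,-0.13,0,0],[-0.09,0,-0.13,0,0],[-0.09,0,-0.13,0,0]]]}}

```text
clock: 33.2
position: [0.617, -0.2153, 0.1527]
tool_rot: [-2.263, -2.178, -0.001]
wrist_force: [-1.0, 0.7, -0.3]
gripper_width: 0.0005
```

```bash
python3 go.py .6188 -.136 .022 87.4; python3 brow.py 171 180 271 283 171 180 341 351; python3 pins.py 173.5 275 174.5 346
```

```text
t 33.2 pos [ 0.617  -0.2153  0.1527] yaw 87.81 q7 0.46 F [-1.01  0.73 -0.34] w 0.0005 tilt 0.06
rel [ 0.0792 -0.0011  0.1308] roll 0.4
      271 272 273 274 275 276 277 278 279 280 281 282
171 23/079 23/079 23/079 23/079 24/078 24/077 24/075 24/077 24/077 24/078 24/077 24/076
172 23/078 22/085 18/116 17/160 18/165 16/151 17/117 17/120 17/146 17/147 17/144 18/145
173 22/083 20/095 16/137 22/179 28/182 16/176 14/171 15/172 15/176 15/178 15/174 15/175
174 23/080 21/095 16/139 19/179 21/186 15/179 15/175 15/173 15/175 15/176 15/173 15/174
175 22/085 19/099 14/152 18/162 19/158 19/153 19/153 17/154 15/173 15/175 15/172 15/171
176 22/090 18/101 14/155 18/167 17/165 15/170 15/172 15/168 14/181 11/173 12/174 13/170
177 22/088 19/101 14/163 15/176 15/175 13/177 16/183 21/198 22/195 19/162 20/159 16/127
178 22/085 19/100 14/162 15/178 15/173 14/177 21/188 25/186 29/178 26/176 30/170 23/152
179 22/088 19/100 15/162 15/176 15/173 14/179 14/145 18/130 23/176 30/172 30/173 29/157
      341 342 343 344 345 346 347 348 349 350
171 21/090 21/091 21/091 21/092 21/091 20/091 20/091 20/092 20/094 21/095
172 22/084 22/085 22/085 22/088 22/087 22/087 21/089 21/089 21/088 21/088
173 16/145 16/145 16/147 15/146 16/148 17/147 18/139 19/116 22/089 22/089
174 15/175 15/174 15/174 15/175 17/178 23/181 15/170 16/124 21/090 21/091
175 15/175 15/176 15/176 15/176 20/182 30/179 19/170 16/125 21/092 21/095
176 15/175 15/174 15/171 15/170 15/171 16/180 14/168 16/122 20/093 19/098
177 14/184 13/177 14/178 14/177 14/176 14/178 13/164 16/124 21/092 21/092
178 15/120 14/114 14/121 14/176 14/177 14/179 14/170 16/122 21/091 21/094
179 16/108 16/106 16/112 14/175 14/175 15/179 14/169 15/123 21/090 21/091
nl 224.95 272.92 [0.4495 0.1567]
nr 226.41 344.93 [ 0.4371 -0.0968]
fl 173.9 274.82 [0.631  0.1467]
fr 174.26 346.01 [ 0.6222 -0.1071]
near len 0.2538 far len 0.254 yaw near -2.8 far -1.98 dx 0.1836 s(near axis) -0.0012
avg s -0.0025
board s -0.0011
```

```bash
sed -i 's#(gg\*o).sum(1)/gg.sum(1)#(gg*o).sum(1)/(gg.sum(1)+1e-9)#' fit.py
python3 - <<'E'
from fit import *
c=cam('top'); 
for i in range(3): c['frame']=c['frame'].astype(float)+cam('top')['frame']
c['frame']=c['frame']/4
for g in ([.535,.026,-.047,-.001],[.534,.025,-.042,-.003]):
    T,m,e=fit(c,g,'frame',ws=(3,2,1.5)); print('F',T.round(4),m,round(e,2))
T,m,e=fit(c,[.535,.026,-.045],'board'); print('B',T.round(4),m,round(e,2))
# individual rail outer edge directions (world)
S=segs([.535,.026,-.046,-.002],'frame'); names=['far','left','right','nearR','nearL']
for nm,(a,b) in zip(names[:3],S[:3]):
    o=edgepts(c,a,b,w=2.5,chan=2,pol=1,lo=.1,hi=.9)
    t=np.linspace(.1,.9,40); pa,pb=np.array(pix(c,a)),np.array(pix(c,b)); d=(pb-pa)/np.linalg.norm(pb-pa); nn=np.array([-d[1],d[0]])
    k=abs(o-np.median(o))<.6; cf=np.polyfit(t[k],o[k],1)
    A=onz(c,*(pa+nn*np.polyval(cf,0)),.048);B=onz(c,*(pb+nn*np.polyval(cf,1)),.048); v=(B-A)[:2]
    print(nm,A.round(4),B.round(4),'ang',np.degrees(np.arctan2(v[1],v[0])).round(2),k.sum())
S=segs([.535,.026,-.046,-.002],'board')
for nm,(a,b) in zip(['bfar','bleft','bright'],S[:3]):
    o=edgepts(c,a,b,w=2.5,chan=0,pol=-1,lo=.1,hi=.9)
    t=np.linspace(.1,.9,40); pa,pb=np.array(pix(c,a)),np.array(pix(c,b)); d=(pb-pa)/np.linalg.norm(pb-pa); nn=np.array([-d[1],d[0]])
    k=abs(o-np.median(o))<.6; cf=np.polyfit(t[k],o[k],1)
    A=onz(c,*(pa+nn*np.polyval(cf,0)),.012);B=onz(c,*(pb+nn*np.polyval(cf,1)),.012); v=(B-A)[:2]
    print(nm,'ang',np.degrees(np.arctan2(v[1],v[0])).round(2),k.sum())
E
```

```text
F [ 0.5333  0.0283 -0.0309 -0.0056] [0.33, 0.02, -0.02, 0.04, -0.1] 0.21
F [ 0.5333  0.0283 -0.0309 -0.0055] [0.33, 0.03, -0.02, 0.04, -0.09] 0.21
B [ 0.5353  0.0269 -0.0487] [-0.05, -0.03, 0.05, 0.04] 0.2
far [ 0.6265 -0.1144  0.048 ] [0.6399 0.1532 0.048 ] ang 87.12 40
left [0.4423 0.1651 0.048 ] [0.64   0.1532 0.048 ] ang -3.46 39
right [ 0.43   -0.1021  0.048 ] [ 0.6276 -0.1145  0.048 ] ang -3.58 40
bfar ang 87.2 40
bleft ang -2.78 40
bright ang -2.75 36
```

>>> {"method": "drive_tool", "body": {"steps": [[[0.04,0,0.02,0,0],[0.06,0,0.06,0,0],[0.06,0,0.1,0,0],[0.06,0,0.13,0,0],[0.065,0,0.13,0,0],[0.075,0,0.13,0,0],[0.082,0,0.13,0,0],[0.084,0,0.13,0,0],[0.086,0,0.13,0,0]]]}}

```text
clock: 34.55
position: [0.622, -0.1279, 0.0245]
tool_rot: [2.258, 2.181, 0.003]
wrist_force: [0.6, -1.5, 1.2]
gripper_width: 0.0
```

>>> {"method": "drive_tool", "body": {"steps": [[[0.001,0,0,0,0],[0.002,0,0,0,0],[0.003,0,0,0,0],[0.004,0,0,0,0],[0.005,0,0,0,0],[0.0062,0,0,0,0],[0.0062,0,0,0,0],[0.0062,0,0,0,0]]]}}

```text
clock: 35.35
position: [0.6217, -0.126, 0.0239]
tool_rot: [2.26, 2.175, -0.002]
wrist_force: [0.9, -6.8, 2.8]
gripper_width: 0.0003
```

>>> {"method": "drive_tool", "body": {"steps": [[[-0.01,0,0,0,0],[-0.03,0,0,0,0],[-0.03,0,-0.05,0,0],[-0.03,0,-0.1,0,0],[-0.05,0,-0.13,0,0],[-0.09,0,-0.13,0,0],[-0.09,0,-0.13,0,0],[-0.09,0,-0.13,0,0]]]}}

```text
clock: 36.15
position: [0.6166, -0.213, 0.1522]
tool_rot: [-2.262, -2.177, 0.0]
wrist_force: [-0.3, 1.2, 0.3]
gripper_width: 0.0004
```

```bash
cat > shear.py <<'E'
from fit import *
c=cam('top'); 
for i in range(3): c['frame']=c['frame'].astype(float)+cam('top')['frame']
c['frame']=c['frame']/4
def ang(kind,idx,z,ch,pol,T):
    out=[]
    for a,b in [segs(T,kind)[i] for i in idx]:
        o=edgepts(c,a,b,w=2.5,chan=ch,pol=pol,lo=.1,hi=.9); t=np.linspace(.1,.9,40); pa,pb=np.array(pix(c,a)),np.array(pix(c,b)); d=(pb-pa)/np.linalg.norm(pb-pa); nn=np.array([-d[1],d[0]])
        k=abs(o-np.median(o))<.6; cf=np.polyfit(t[k],o[k],1)
        v=(onz(c,*(pb+nn*np.polyval(cf,1)),z)-onz(c,*(pa+nn*np.polyval(cf,0)),z))[:2]; out.append(np.degrees(np.arctan2(v[1],v[0])).round(2))
    return out
for s in(-.002,0): print('far,left,right',ang('frame',(0,1,2),.048,2,1,[.535,.026,-.048,s]))
print('bfar,bleft,bright',ang('board',(0,1,2),.012,0,-1,[.535,.026,-.048]))
E
python3 shear.py; python3 pins.py 173.5 274 174.5 346; python3 brow.py 175 184 274 285 219 226 336 346
```

```text
far,left,right [np.float64(87.12), np.float64(-2.67), np.float64(-2.81)]
far,left,right [np.float64(87.13), np.float64(-2.66), np.float64(-2.51)]
bfar,bleft,bright [np.float64(87.21), np.float64(-2.78), np.float64(-2.81)]
nl 224.95 272.92 [0.4494 0.1567]
nr 226.36 345.24 [ 0.4372 -0.0979]
fl 173.95 274.05 [0.6309 0.1495]
fr 174.14 345.83 [ 0.6226 -0.1065]
near len 0.2549 far len 0.2561 yaw near -2.75 far -1.85 dx 0.1836 s(near axis) 0.0009
avg s -0.0006
board s 0.0012
      274 275 276 277 278 279 280 281 282 283 284
175 19/161 19/157 19/156 19/153 17/156 15/173 15/175 15/176 15/171 15/171 16/170
176 18/167 16/169 14/176 15/173 17/175 13/177 12/174 12/172 13/174 13/173 13/176
177 15/176 14/173 14/177 20/190 22/193 20/165 20/142 18/129 15/120 15/115 16/120
178 15/175 14/174 16/180 23/187 29/179 25/189 30/169 26/166 19/135 15/109 15/111
179 15/173 14/174 13/176 17/150 20/141 27/182 30/174 28/176 23/145 25/093 23/086
180 15/175 15/174 14/173 13/115 20/092 24/160 28/177 27/153 27/103 27/097 25/093
181 15/173 15/176 14/174 14/118 20/087 16/118 20/150 21/145 26/106 26/102 27/101
182 15/177 15/178 14/177 15/121 26/073 21/088 15/113 16/125 23/121 26/109 27/104
183 15/179 14/177 14/171 17/113 28/064 26/063 24/067 22/078 17/112 19/121 23/114
      336 337 338 339 340 341 342 343 344 345
219 107/021 106/024 107/023 10/020 15/100 16/108 16/106 14/164 14/178 14/176
220 108/023 105/019 20/030 17/111 16/115 16/103 16/107 14/170 14/177 14/176
221 108/026 110/007 19/122 20/190 18/136 16/103 17/107 14/168 14/177 14/176
222 111/016 14/041 19/160 21/207 21/190 19/146 18/131 14/166 14/177 14/177
223 16/069 16/101 17/115 20/157 21/195 21/194 21/188 15/179 14/174 14/175
224 16/112 16/113 16/108 16/114 19/151 20/196 19/192 13/172 14/173 14/177
225 14/178 14/179 14/174 13/174 14/175 14/174 14/174 14/172 14/172 15/177
```

Run:
```python
from h import *
c=cam('side'); a=c['frame'][150:310,260:400]; 
c=cam('top'); b=c['frame'][160:240,262:356]
cv2.imwrite('pics/end.png',np.hstack([cv2.resize(a,(394,450),interpolation=2),cv2.resize(b,(400,450),interpolation=2)])[...,::-1])
A=onz(c,223.0,341.2,.02);B=onz(c,178.6,278.6,.02); print(np.linalg.norm(A-B))
for r in (c,):
  for t in (.1,.3,.5,.7,.9):
    p=A+(B-A)*t; p[2]=.02; rc=pix(c,p); print(t,dep(c,*rc)[2].round(4))
```

```text
0.2785339658993801
0.1 0.0155
0.3 0.023
0.5 0.0544
0.7 0.0178
0.9 0.019
```

View pics/end.png

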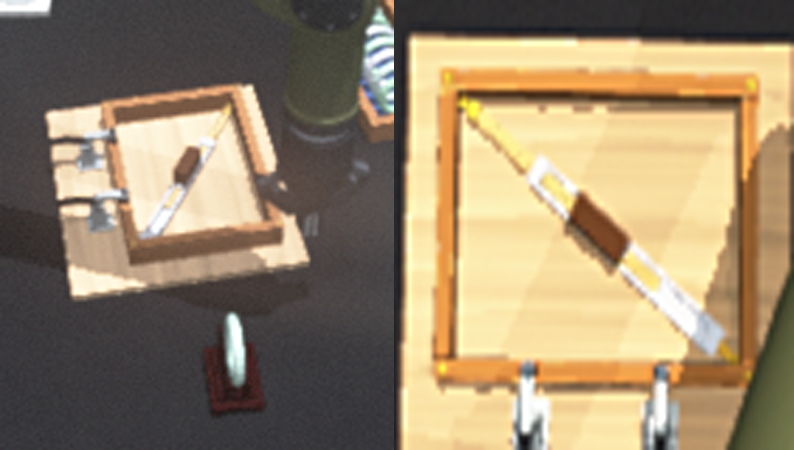

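```bash
python3 -c "
from station import robot
print(robot.get_obs()['clock'],robot.get_obs()['wrist_force']); print(robot.sign_off())"
```

```text
36.7 [-0.12832917  0.46282019  0.1329949 ]
the job is handed in; nothing more can be done
None
```

I laid the rule in both diagonals, near left to far right and then near right to far left. I left it in the second and pushed the far end about 12–13 mm to the left in two gentle pushes. The job is handed in at 36.7 s with the arm clear; the hand-in gives no verdict.

- **Squareness:** before the push the far rail was about 11.5 mm to the right. Afterwards, edge fits put the side rails within about 0.15–0.2° of the board's direction, a shift of about +0.4 mm. The corner pins gave −0.6 to +1.2 mm. The allowed range is about ±2.7 mm, and this corresponds to a reading close to 37 mm.
- **Rule seating:** in the last picture the rule lies in the near-right to far-left diagonal with its pins in the corners. The depth readings there are only rough, but they fit a rule lying flat on the board.
- **Forces:** the measured force was about 6.8 N when pushing the frame. It reached about 7 N along the rule while springing it in, and about 11 N in all at the one moment it was pressed down flat in the first diagonal.
- **Other things on the desk:** the paths stayed clear of the bangle, scale and glue bottle. The last picture shows the bangle standing upright; I did not re-measure the positions of any of them.

**Check that disagreed:** I could not read the slide's scale directly. My first estimate of the distance between the rule's pins in the last picture was 278.5 mm, which would put the reading at about 41.5 mm, outside 35–39 mm. Re-picking the pin centres by eye gave about 285 mm. A pixel is about 3.6 mm, so I relied on the rail-angle and corner-pin measurements instead.

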